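Shut the filler cap and lift the adhesive pot out of its dock

TASK

The empty adhesive pot has to come out of its dosing dock so that a colleague can wipe the seat. Turn the filler cap on its slanted neck clockwise from vent to fully shut, to its stop, which also swings its tongue out from under the dock's catch; then take the pot by the bar handle on its top and lift it straight up out of the dock. Finish while still holding it, level and motionless, straight above the dock with a good three centimetres of air between the pot's lowest point and the rim of the dock's well, and leave the other things on the bench where they are.

Things in the scene. Friction and masses are not known exactly. Their poses are not given: they have to be found in the camera images.
- cap_grip (a point): Bar grip of the filler cap: black bar 44 mm long, 12 mm thick, 36 mm tall on the round cap (52 mm across). The neck slants 30 degrees from upright towards the robot side (the pot's -x). z: outward along the cap's axis; x: along the bar; it turns with the cap. The point is on the cap's axis, 13 mm below the bar's outer end, 23 mm above the cap's face; 109 mm above the bench at the start.
- pot_cap (a joint): Cap angle, rad. 0: vent, the cap's tongue (46 mm from the axis) points down the slope, under the dock's catch, and locks the pot down. Grows clockwise seen from outside (from the robot side: tongue from 6 to 9 o'clock) to the stop at 1.45, fully shut; free of the catch beyond about 0.75. Captive, friction about 0.08 N m, stays where left.
- handle_grip (a point): Centre of the bar handle on the pot's top: black bar along this point's x, 52 mm long, 12 mm thick (y), 16 mm tall, 20 mm of air below it; z up. Docked, 114 mm above the bench. From it the cap_grip point lies 79 mm towards -x and 5 mm lower. Pinch across the 12 mm, from above or tilted up to 45 degrees over the -x end. Pot with cap: about 0.4 kg, balanced within 25 mm of this bar's centre.
- pot_foot (a point): Lowest point of the pot: centre of the underside of the outlet stub (18 mm across, 10 mm long) under the aluminium tank (100 x 70 mm, 64 mm tall at the back). Docked, it is 10 mm above the bench. handle_grip lies 104 mm higher and 16 mm towards the pot's +x. x: the pot's rear, away from the robot; z: its upright axis.
- dock: Dosing dock bolted to the bench: foot plate 160 x 94 mm; well holds the tank 18 mm deep, 2 mm play all round, rim 38 mm above the bench. The catch, a dark steel hook 24 mm wide, stands in front (-x) of the well, top 75 mm above the bench. Same axes as the docked pot, -x towards the robot. Origin on the bench straight below pot_foot. Reach it from its front, tilted, below the rack's rail.
- wipes: White pack of lint-free wipes lying on the bench, 110 x 90 x 24 mm, origin at the centre of its underside. Leave alone. (Round the bench's front stands a rack: cross rail 40 x 40 mm, 510 to 550 mm above the bench, through x 0.39, y -0.2; posts 50 x 50 mm from the bench up at x 0.31, y 0.08 and x 0.46, y -0.49. Keep the arm in front of the rail, and off the posts.)
- solvent: White solvent dispenser bottle with a black neck, 68 x 64 x 147 mm, standing on the bench, origin at the centre of its underside. Leave alone.
- syringe: Amber dosing syringe lying on the bench, 149 x 33 x 20 mm, origin under its middle. Leave alone.

How it is judged (in metres and radians):
On the way, in this order (a step that is already met when the one before it is completed fails the run):
1. the cap is turned to its stop while the pot still sits in the dock (value of joint pot_cap above 1.33 rad and z of pot_foot in the frame of dock below 0.018 m), for 0.1 s.
2. the pot is lifted straight up out of the well (value of joint pot_cap above 1.33 rad and z of pot_foot in the frame of dock above 0.045 m and horizontal distance between pot_foot and dock below 0.05 m), for 0.1 s.
At the end, for the whole second after the job is handed in: The fingers hold the pot: cap within 0.15 rad of its stop, pot's lowest point at least 23 mm above the well's rim (61 mm above the bench), within 50 mm of straight above the dock, tilt under 0.10 rad, slower than 20 mm/s and 0.15 rad/s, not touching the dock, through the last second (value of joint pot_cap above 1.3 rad and z of pot_foot in the frame of dock above 0.061 m and horizontal distance between pot_foot and dock below 0.05 m and angle between pot_foot's own z axis and vertical below 0.1 rad and linear speed of pot below 0.02 m/s and angular speed of pot below 0.15 rad/s and contact force between pot and the fingers above 2 N and contact force between pot and dock below 0.1 N); the arm keeps its last pose, push and grip.
It fails at once if the pot is tipped by more than 20 degrees (angle between pot_foot's own z axis and vertical above 0.35 rad).
It fails at once if the pack of wipes is disturbed (distance of wipes from where it was at the start of the episode above 0.02 m).
It fails at once if the solvent bottle is disturbed (distance of solvent from where it was at the start of the episode above 0.02 m or angle between solvent's own z axis and vertical above 0.3 rad).
It fails at once if the syringe is disturbed (distance of syringe from where it was at the start of the episode above 0.02 m).
It fails at once if the pot is wrenched up while the cap's tongue is still under the catch (value of joint pot_cap below 0.6 rad and z of pot_foot in the frame of dock above 0.03 m).
It also fails if it takes over 48 s, if anything falls off the work surface, if the arm or the gripper's body presses on something with over 40 N, if the wrist force passes 120 N, or if a joint passes its speed limit or range.

ROBOT

A 7-joint arm with a two-finger parallel gripper is mounted at the origin on a cart in front of the work surface, level with it; the furniture and walls round the work are solid. World frame = base frame: x ahead of the robot, y to its left, z up, the work surface at z = 0. Lengths are in mm, angles in degrees, forces in N, time in s.
With the tool pointing down it reaches from about 425 to 925 mm from the base axis. Payload 6.8 kg.
Tool frame: the origin (TCP) lies midway between the tips of the shut fingers; the grasp point (between the pads) lies 19 mm behind it; z points along the fingers, y is the direction in which the jaws open and shut (so a half turn about z gives the same grasp; the last joint's range is limited). The gripper opens to 85 mm and grips with 20 to 120 N. Pads are 22 mm wide; open, the fingers measure 114 mm over their backs; the gripper's body (76 mm by 85 mm) begins 54 mm behind the grasp point. The pads swing forward as they close: fully open they stand 13 mm farther back than shut.
Start: joints at [-71.74, 27.33, 1.283, 89.118, -0.659, 63.558, -4.761], TCP at [279.421, 614.468, 231.308] pointing down, gripper open.
Joint ranges: [-169.35, 169.35], [-19.33, 120.38], [-80.79, 83.38], [13.8, 139.57], [-78.32, 258.32], [9.67, 109.79], [-169.56, 169.56]. Speed limits (degrees/s): [136.94, 136.94, 180, 180, 180, 180, 180].

INTERFACE

Orientations are given as [roll, pitch, yaw] about the fixed x, y, z axes, in that order (R = Rz(yaw) Ry(pitch) Rx(roll)).
In Python, from rig import robot, grab_frame, camera_params gives the robot as it stands. The module is installed in compiled form; this text tells all that it offers.
- The arm moves only by the tool move_arm, never from a script. Its argument "rows" is a list of rows, each a list of 6 numbers: the shift along the tool's x, y, z each as a share of 30 cm, from -1 to 1, then the turn, a rotation vector about the tool's x, y, z each as a share of 0.5 rad, from -1 to 1. A call has 1 to 10 rows; each row is the pose to reach, as a shift and turn from the pose commanded when the call began, along the tool's axes at that moment; what a row does not reach only later rows make up. A row lasts 1/8 s, in which the tool goes at most 62.5 mm and 10.7 degrees, less where a joint would pass 70% of its speed; a pose out of reach is approached as far as the arm can. A call with a number of a shift or a turn outside -1 to 1 is refused whole. A call with a gripper value outside its range is refused whole. "fingers" is the closure, from -1 (fully open) to 1 (shut), set as the call begins (left out, the last holds). The fingers move at their own pace and stop on an object; "newtons" is the grip in N (left out, the last holds). Time passes only in rows, so rows that repeat a pose let the fingers close. It gives the time, the measured TCP pose, the force and the opening at its end, in the units of the state.
- robot.sense(): the state, without advancing time (a new reading comes with each control period).
- grab_frame(name): name is "side" or "top" or "wrist"; returns (picture, depth): 400x640x3 uint8, red, green, blue; 400x640 float32, mm along the optical axis (not along the pixel's ray), 0 where there is no reading.
- camera_params(name): a dict with "mtx" (3x3 intrinsics, pixels), "R" (3x3) and "t" (3): a world point X has camera coordinates R X + t. Camera axes: x right, y down, z forward; pixel columns grow to the right and rows downward; lengths in mm; the calibration is good to about 2 mm. A picture is of the moment at which its call begins: read the wrist's pose just before it. camera_params takes no time and is no camera call; for the wrist camera it gives the pose at the moment of the call.
- robot.sign_off(): hands the job in, once; it reports no verdict.
The state is a dict: "t": time; "joint_positions": joint angles; "joint_velocities": joint speeds; "tau": joint torques, N m; "ee_pos": TCP position; "eef_rot": TCP orientation; "wrist_force": force on the tool from outside, world axes, zero at the start; "ft_torque": the same for the moment, N m; "width": finger opening in mm.
Only numpy, scipy, OpenCV 4.12 (cv2) and the standard library are available. Lean on these libraries where they do the work, as an engineer would, in place of code of your own. Each camera call takes 0.05 s, during which the arm holds its last target. There are 200 camera calls.

## Working session

There is one attempt and no reset: what is moved stays moved. The work goes in short steps, Python scripts to look and compute and a tool call to move; the robot and the scene stay as the last step left them, time stands still between calls to the robot, and variables do not carry over. Pictures are saved under pics/ and viewed, about 8 in all and at most 12, crops included, and the job is handed in when it is done.

Besides the shell and the picture viewer there is one more tool, called in YAML: its name, and indented under it one key for each argument. move_arm: Moves the arm, as the interface text tells. Shift numbers are shares of 30 cm and turn numbers shares of 0.5 rad, none past 1 either way. Its arguments: {"type":"object","properties":{"rows":{"type":"array","items":{"type":"array","items":{"type":"number","minimum":-1,"maximum":1}}},"fingers":{"type":"number"},"newtons":{"type":"number"}},"required":["rows"]}

```bash
mkdir -p pics; cat > h.py <<'E'
import numpy as np, cv2
from scipy.spatial.transform import Rotation as Ro
from rig import robot, grab_frame, camera_params
def snap(name,fn=None):
    p=camera_params(name); im,d=grab_frame(name)
    if fn: cv2.imwrite('pics/'+fn,im[:,:,::-1])
    return im,d,p
def pts(d,p):
    v,u=np.mgrid[:d.shape[0],:d.shape[1]]
    K=np.array(p['mtx']);R=np.array(p['R']);t=np.array(p['t']).ravel()
    c=np.stack([(u-K[0,2])/K[0,0]*d,(v-K[1,2])/K[1,1]*d,d],-1)
    X=(c-t)@R; X[d<=0]=np.nan
    return X
def proj(X,p):
    c=np.array(p['R'])@np.asarray(X,float)+np.array(p['t']).ravel(); q=np.array(p['mtx'])@c; return q[:2]/q[2]
E
python3 - <<'E'
from h import *
s=robot.sense();print(s)
a=[]
for n in('side','top'):
    im,d,p=snap(n,n+'0.png'); np.savez(n+'0.npz',im=im,d=d,**p); a.append(im)
    print(n,np.round(p['mtx'],1).tolist(),np.round(p['R'],2).tolist(),np.round(-np.array(p['R']).T@np.array(p['t']).ravel()))
cv2.imwrite('pics/both0.png',np.vstack(a)[:,:,::-1][:, :])
c=cv2.resize(np.vstack(a),(480,600));
E
```

```text
{'t': 0.0, 'joint_positions': array([-71.73890736,  27.37635963,   1.27689447,  89.17895596,
        -0.65881235,  63.55649701,  -4.76181238]), 'joint_velocities': array([-0.033182  ,  0.10547297,  0.02286682, -0.01654071, -0.03322143,
        0.04583636, -0.03964094]), 'tau': array([-8.87003662e-04, -5.96474969e+01,  1.60752073e+00, -2.81189096e+01,
        1.24653368e-02,  9.65496758e-03,  1.29191335e-05]), 'ee_pos': array([279.17104223, 613.91208838, 230.31330966]), 'eef_rot': array([-1.79895676e+02,  6.45824394e-03,  1.55548710e+02]), 'wrist_force': array([-0.52931279,  0.18533635,  0.78878242]), 'ft_torque': array([-0.00906691, -0.01856928,  0.00302352]), 'width': 85.47434661313885}
side [[436.3, 0.0, 323.2], [0.0, 436.3, 202.4], [0.0, 0.0, 1.0]] [[0.83, -0.56, 0.02], [-0.24, -0.38, -0.89], [0.51, 0.73, -0.45]] [ -13. -860.  517.]
top [[389.5, 0.0, 315.3], [0.0, 389.5, 197.1], [0.0, 0.0, 1.0]] [[0.36, -0.93, 0.0], [-0.88, -0.34, -0.34], [0.31, 0.12, -0.94]] [ 192. -306.  913.]
```

View pics/side0.png

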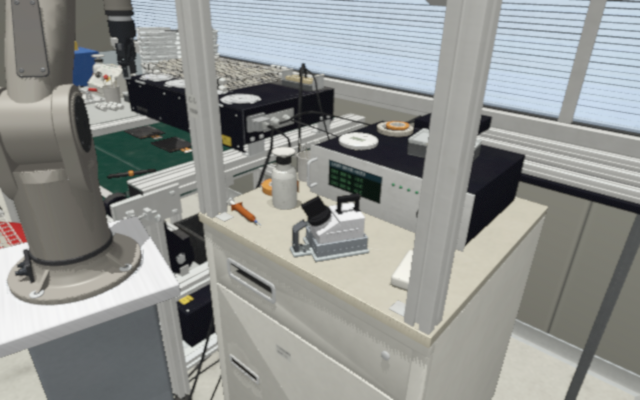

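View pics/top0.png

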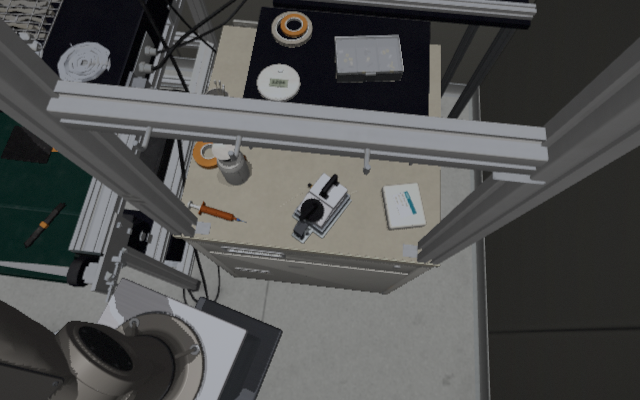

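Both views show the pot: top view has its cap at about (313,210), handle at (330,185) and catch at (301,229). In the side view the pot is near (335,230), the bottle at (284,185) and the syringe at (245,213).

```bash
python3 - <<'E'
from h import *
for n,(u0,u1,v0,v1) in {'top':(280,365,165,250),'side':(280,380,185,265)}.items():
    z=np.load(n+'0.npz'); im,d=z['im'],z['d']; p={k:z[k] for k in('mtx','R','t')}
    X=pts(d,p); sub=X[v0:v1,u0:u1].reshape(-1,3); g=im[v0:v1,u0:u1].astype(int).max(-1).ravel()
    print(n,'bench z',np.nanmedian(sub[:,2]), (d[v0:v1,u0:u1]>0).mean())
    # dark points on handle: z 100..130
    dark=g<70
    for lo,hi in((15,45),(60,80),(80,100),(100,112),(112,126),(126,150)):
        m=(sub[:,2]>lo)&(sub[:,2]<hi)
        for nm,mm in(('dark',m&dark),('light',m&~dark)):
            if mm.sum()>3:
                q=sub[mm]; print(lo,hi,nm,mm.sum(),np.round(np.median(q,0)),np.round(q.min(0)),np.round(q.max(0)))
    c=cv2.resize(im[v0:v1,u0:u1,::-1],None,fx=5,fy=5,interpolation=cv2.INTER_CUBIC)
    cv2.imwrite(f'pics/{n}c.png',c)
a=cv2.imread('pics/topc.png');b=cv2.imread('pics/sidec.png');H=max(a.shape[0],b.shape[0])
a=cv2.resize(a,(380,380));b=cv2.resize(b,(420,336))
o=np.zeros((380,800,3),np.uint8);o[:,:380]=a;o[:336,380:]=b;cv2.imwrite('pics/crops.png',o)
E
```

```text
top bench z 0.04490392155666567 0.9961245674740484
15 45 dark 129 [ 422. -211.   31.] [ 380. -267.   16.] [ 519. -161.   45.]
15 45 light 257 [ 446. -244.   36.] [ 381. -269.   15.] [ 521. -159.   45.]
60 80 dark 100 [ 405. -196.   70.] [ 382. -259.   60.] [ 506. -181.   80.]
60 80 light 315 [ 451. -227.   72.] [ 383. -260.   60.] [ 511. -170.   80.]
80 100 dark 296 [ 440. -212.   91.] [ 410. -235.   80.] [ 520. -178.  100.]
80 100 light 601 [ 492. -225.   83.] [ 418. -260.   80.] [ 532. -178.   98.]
100 112 dark 64 [ 440. -208.  107.] [ 401. -231.  100.] [ 514. -185.  112.]
112 126 dark 212 [ 480. -216.  120.] [ 403. -231.  112.] [ 525. -187.  126.]
112 126 light 4 [ 495. -220.  117.] [ 488. -232.  112.] [ 517. -212.  119.]
126 150 dark 21 [ 432. -205.  127.] [ 426. -210.  126.] [ 437. -198.  131.]
side bench z 30.197468055112147 0.99575
15 45 dark 28 [ 383. -198.   33.] [ 381. -202.   16.] [ 385. -192.   44.]
15 45 light 1677 [ 481. -199.   32.] [ 381. -269.   15.] [626.  30.  45.]
60 80 dark 305 [ 609. -142.   70.] [ 413. -225.   60.] [625. -59.  80.]
60 80 light 649 [ 451. -236.   68.] [ 382. -263.   60.] [515.   3.  80.]
80 100 dark 393 [ 438. -209.   90.] [ 409. -234.   80.] [ 624. -119.  100.]
80 100 light 501 [ 487. -228.   85.] [ 406. -261.   80.] [ 531. -181.  100.]
100 112 dark 155 [ 434. -208.  106.] [ 402. -232.  100.] [ 518. -190.  112.]
100 112 light 46 [ 481. -219.  108.] [ 400. -233.  100.] [ 524. -186.  112.]
112 126 dark 229 [ 479. -219.  118.] [ 404. -233.  112.] [ 522. -190.  126.]
112 126 light 47 [ 443. -212.  121.] [ 404. -234.  112.] [ 523. -186.  126.]
126 150 dark 12 [ 430. -208.  128.] [ 422. -211.  126.] [ 432. -202.  130.]
126 150 light 11 [ 433. -204.  129.] [ 428. -213.  127.] [ 439. -199.  131.]
```

View pics/crops.png

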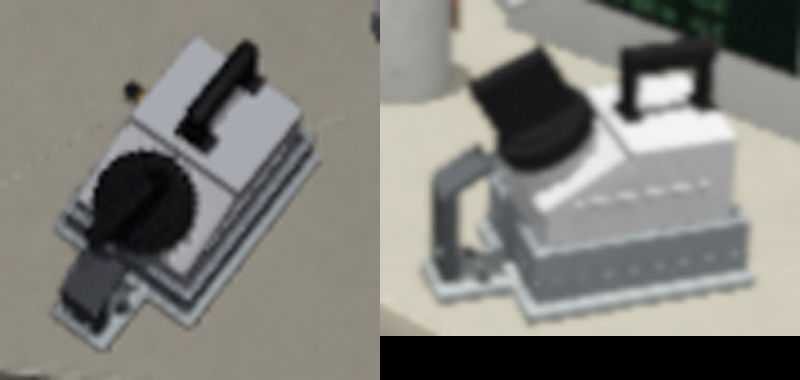

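The crops show a black bar handle along the pot's long axis, the cap with its bar radial and pointing at the catch, and the tongue under the dark hook (vent). I'll work out the axes next.

```bash
python3 - <<'E'
from h import *
P=[];
for n,(u0,u1,v0,v1) in {'top':(280,365,165,250),'side':(280,380,185,265)}.items():
    z=np.load(n+'0.npz'); p={k:z[k] for k in('mtx','R','t')}
    X=pts(z['d'],p)[v0:v1,u0:u1].reshape(-1,3); g=z['im'][v0:v1,u0:u1].max(-1).ravel()
    h=X[(g<90)&(X[:,2]>116)&(X[:,2]<126)&(X[:,0]>462)&(X[:,0]<540)]
    r=cv2.minAreaRect(h[:,:2].astype(np.float32)); c=h[:,:2].mean(0); w,V=np.linalg.eigh(np.cov((h[:,:2]-c).T)); a=V[:,1]*np.sign(V[0,1])
    print(n,'handle',len(h),c,r,'yaw',np.degrees(np.arctan2(a[1],a[0])))
    # tank top plate light z 78..90
    L=X[(X[:,2]>80)&(X[:,2]<88)&(X[:,0]>440)&(X[:,0]<560)&(g>90)]
    print(' top plate',cv2.minAreaRect(L[:,:2].astype(np.float32)))
    # dock rim/footprint z 30..45
    F=X[(X[:,2]>3)&(X[:,2]<45)&(X[:,0]<560)&(X[:,1]<-150)]; print(' foot',cv2.minAreaRect(F[:,:2].astype(np.float32)))
    b=X[(g<90)&(X[:,2]>100)&(X[:,0]<460)]; print(' bar',len(b),cv2.minAreaRect(b[:,:2].astype(np.float32)),b[:,2].max(), np.median(b,0))
    k=X[(g<110)&(X[:,2]>68)&(X[:,2]<80)&(X[:,0]<425)]; print(' catch', len(k), np.median(k,0) if len(k) else 0)
    P.append(c)
E
```

```text
top handle 113 [ 498.16189782 -220.86834986] ((498.6993103027344, -220.71417236328125), (11.93164348602295, 51.531803131103516), 73.88236236572266) yaw -15.712998481547357
 top plate ((492.0726318359375, -218.7711181640625), (69.21617126464844, 65.07119750976562), 73.4923095703125)
 foot ((451.2812805175781, -237.63088989257812), (150.81088256835938, 179.9533233642578), 6.648317337036133)
 bar 166 ((392.9707336425781, -232.88577270507812), (135.6571807861328, 52.45222091674805), 43.203636169433594) 547.8401545418596 [ 421.4673839  -202.13623495  117.06034509]
 catch 80 [ 406.02241816 -198.53974911   72.3206421 ]
side handle 107 [ 497.31243033 -222.73895772] ((498.678466796875, -221.42575073242188), (11.620260238647461, 50.62931823730469), 74.97303009033203) yaw -15.29970100211303
 top plate ((485.7696533203125, -217.84561157226562), (70.61460876464844, 76.08123016357422), 75.31258392333984)
 foot ((453.2187194824219, -225.69412231445312), (89.7081069946289, 207.92279052734375), 52.89873504638672)
 bar 243 ((427.869873046875, -204.20863342285156), (18.471271514892578, 55.60569381713867), 69.49837493896484) 129.9587924494733 [ 424.66648334 -204.94178724  111.7866287 ]
 catch 71 [ 415.44718649 -205.05144003   74.48354291]
```

```bash
cat > fk.py <<'E'
import numpy as np
from scipy.spatial.transform import Rotation as Ro
from scipy.optimize import least_squares
DH=[(0,0,267),(-90,0,0),(90,0,293),(90,52.5,0),(90,77.5,342.5),(90,0,0),(-90,76,97)]
def fk(q,tool=172,all=False):
    T=np.eye(4);L=[]
    for (al,a,d),th in zip(DH,q):
        M=np.eye(4);M[:3,:3]=Ro.from_euler('x',al,degrees=True).as_matrix();M[0,3]=a
        N=np.eye(4);N[:3,:3]=Ro.from_euler('z',th,degrees=True).as_matrix();N[2,3]=d
        T=T@M@N;L.append(T[:3,3].copy())
    M=np.eye(4);M[2,3]=tool;T=T@M
    return (T,L) if all else T
E
python3 - <<'E'
from fk import *
from rig import robot
s=robot.sense(); q=s['joint_positions']; T,L=fk(q,all=True)
print(np.round(T,3)); print(np.linalg.norm(T[:2,3]),s['ee_pos'],np.linalg.norm(s['ee_pos'][:2])); print(np.round(L))
E
```

```text
[[ 4.14000e-01 -9.10000e-01 -1.00000e-02  1.94160e+02]
 [-9.10000e-01 -4.14000e-01  2.90000e-02 -5.54523e+02]
 [-3.00000e-02 -3.00000e-03 -1.00000e+00  1.38365e+02]
 [ 0.00000e+00  0.00000e+00  0.00000e+00  1.00000e+00]]
587.5314390223414 [279.24683615 613.93526069 230.41995292] 674.4592647593457
[[   0.    0.  267.]
 [   0.    0.  267.]
 [  42. -128.  527.]
 [  58. -172.  503.]
 [ 171. -491.  410.]
 [ 171. -491.  410.]
 [ 196. -559.  310.]]
```

move_arm:
  rows:
    - [0,-0.1,-0.1,-0.2,0,0]
    - [0,-0.2,-0.2,-0.4,0,0]
    - [0,-0.3,-0.3,-0.6,0,0]
    - [0,-0.4,-0.4,-0.8,0,0]
    - [0,-0.5,-0.5,-1,0,0]
    - [0,-0.5,-0.5,-1,0,0]
  fingers: -1

```text
t: 0.85
ee_pos: [216.6, 476.0, 383.6]
eef_rot: [151.1, -0.0, 155.6]
wrist_force: [0.7, 0.1, -0.2]
width: 85.3
```

```bash
cat > log.py <<'E'
from rig import robot
import numpy as np,json
s=robot.sense(); np.set_printoptions(precision=2,suppress=True)
open('log.jsonl','a').write(json.dumps([list(s['joint_positions']),list(s['ee_pos']),list(s['eef_rot'])])+'\n')
print(s['t'],s['joint_positions'],s['ee_pos'],s['eef_rot'],s['wrist_force'],s['width'])
E
echo '[[-71.739,27.376,1.277,89.179,-0.6588,63.556,-4.762],[279.17,613.91,230.31],[-179.8957,0.00646,155.5487]]' > log.jsonl
python3 log.py
```

```text
0.85 [-74.05  -9.25  -1.1  118.04   6.53  42.82 -13.29] [216.64 476.   383.58] [151.08  -0.03 155.56] [ 0.69  0.12 -0.21] 85.33495815841826
```

```bash
python3 - <<'E'
from h import *
for n in('top','side'):
    z=np.load(n+'0.npz'); p={k:z[k] for k in('mtx','R','t')}
    X=pts(z['d'],p).reshape(-1,3)
    for c in((310,80),(460,-490)):
        m=(abs(X[:,0]-c[0])<45)&(abs(X[:,1]-c[1])<45)&(X[:,2]>30); q=X[m]
        print(n,c,len(q),q[:,2].min() if len(q) else '',[ (lo,int(((q[:,2]>lo)&(q[:,2]<lo+100)).sum()), np.round(np.r_[q[(q[:,2]>lo)&(q[:,2]<lo+100)][:,:2].min(0),q[(q[:,2]>lo)&(q[:,2]<lo+100)][:,:2].max(0)]).tolist() if ((q[:,2]>lo)&(q[:,2]<lo+100)).sum() else 0) for lo in range(0,1200,200)])
    m=(X[:,2]>500)&(X[:,2]<560)&(X[:,0]<600)&(X[:,0]>150); print('rail',cv2.minAreaRect(X[m][:,:2].astype(np.float32)),m.sum())
    m=(X[:,2]>600)&(np.hypot(X[:,0],X[:,1])<800); print('high',m.sum(), X[m].min(0) if m.any() else 0,X[m].max(0) if m.any() else 0)
E
```

```text
top (310, 80) 11286 30.044783403286143 [(0, 379, [282.0, 46.0, 340.0, 94.0]), (200, 1074, [282.0, 45.0, 342.0, 94.0]), (400, 2131, [283.0, 45.0, 343.0, 94.0]), (600, 1047, [293.0, 45.0, 343.0, 68.0]), (800, 0, 0), (1000, 0, 0)]
top (460, -490) 15068 30.052455887724797 [(0, 329, [433.0, -516.0, 480.0, -457.0]), (200, 962, [433.0, -516.0, 480.0, -457.0]), (400, 1802, [433.0, -516.0, 481.0, -457.0]), (600, 4699, [432.0, -516.0, 481.0, -456.0]), (800, 0, 0), (1000, 0, 0)]
rail ((374.1019592285156, -208.73193359375), (78.11178588867188, 632.5368041992188), 14.908540725708008) 27564
high 5746 [ 293.13286315 -515.81196691  600.0036656 ] [481.2807293   67.87199712 676.0591716 ]
side (310, 80) 6474 30.167337168058665 [(0, 760, [282.0, 43.0, 343.0, 95.0]), (200, 1400, [282.0, 43.0, 343.0, 97.0]), (400, 1484, [282.0, 44.0, 343.0, 95.0]), (600, 0, 0), (800, 0, 0), (1000, 0, 0)]
side (460, -490) 15024 30.00058725731946 [(0, 1372, [432.0, -517.0, 493.0, -468.0]), (200, 2872, [432.0, -517.0, 494.0, -468.0]), (400, 4673, [432.0, -518.0, 493.0, -445.0]), (600, 0, 0), (800, 0, 0), (1000, 0, 0)]
rail ((447.70648193359375, -489.5055847167969), (41.69187927246094, 83.91223907470703), 45.53702163696289) 160
high 0 0 0
```

move_arm:
  rows:
    - [0,-0.1,-0.07,0,0,0]
    - [0,-0.2,-0.13,0,0,0]
    - [0,-0.3,-0.2,0,0,0]
    - [0,-0.4,-0.27,0,0,0]
    - [0,-0.5,-0.33,0,0,0]
    - [0,-0.6,-0.4,0,0,0]
    - [0,-0.6,-0.4,0,0,0]

```text
t: 1.72
ee_pos: [168.6, 342.3, 316.3]
eef_rot: [153.3, -14.5, 156.5]
wrist_force: [0.1, -0.5, 0.0]
width: 85.4
```

```bash
python3 log.py
```

```text
1.725 [-46.75 -19.1   -9.32 134.13 -30.45  43.8   25.2 ] [168.57 342.26 316.35] [153.32 -14.53 156.51] [ 0.08 -0.52  0.03] 85.43603573152274
```

```bash
cat > km.py <<'E'
import numpy as np, json
from scipy.spatial.transform import Rotation as Ro
from scipy.optimize import least_squares
def rot(ax,d):
    M=np.eye(4);M[:3,:3]=Ro.from_euler(ax,d,degrees=True).as_matrix();return M
def tr(x,y,z): M=np.eye(4);M[:3,3]=x,y,z;return M
# p: b,h,L1,e1,e1b,L2,e2,L3,c
def fk(q,p,full=False):
    b,h,L1,e1,e1b,L2,e2,L3,c,y1=p
    A=rot('z',b+q[0])@tr(0,y1,h)@rot('y',q[1]);B=A@tr(0,0,L1)@rot('z',q[2])@tr(e1,0,0)@rot('y',q[3])
    C=B@tr(e1b,0,L2)@rot('z',q[4])@rot('y',q[5]);D=C@tr(e2,0,L3)@rot('z',q[6]+c)
    return (D,A[:3,3],B[:3,3],C[:3,3]) if full else D
def load(): return [json.loads(l) for l in open('log.jsonl')]
P0=np.array([137,340,400,0,0,400,0,250,90,0.])
def fit():
    dat=load()
    def f(p):
        r=[]
        for q,x,e in dat:
            T=fk(q,p); r+=list(T[:3,3]-x); R=Ro.from_euler('xyz',e,degrees=True).as_matrix()
            r+=list(300*(Ro.from_matrix(T[:3,:3]@R.T)).as_rotvec())
        return np.r_[r,0.01*(p-P0)]
    s=least_squares(f,P0); return s.x,s.fun[:len(dat)*6].reshape(-1,6)
E
python3 - <<'E'
from km import *
p,r=fit();print(np.round(p,1));print(np.round(r,1))
E
```

```text
[ 151.5  793.1  604.9    9.6  588.   706.7    2.6  253.6  112.7 -147.5]
[[-34.3   5.3   0.1  -0.   -0.1 -12. ]
 [ 26.8  -6.6   0.7  14.   55.3   2.4]
 [  7.    0.9  -0.8 -23.7 -93.6 -10.6]]
```

```bash
python3 - <<'E'
import km, itertools
from km import *
f0=km.fk; best=[]
for s in itertools.product((1,-1),repeat=4):
    S=np.array([s[0],1,s[1],1,s[2],1,s[3]])
    km.fk=lambda q,p,full=False:f0(np.array(q)*S,p,full)
    for b in(137,-6):
        km.P0=np.array([b,340,400,0,0,400,0,250,90,0.])
        p,r=fit(); best.append((np.abs(r).max(),s,b,np.round(p,1)))
best.sort(key=lambda x:x[0])
for b in best[:4]:print(*b)
E
```

```text
0.07243846021910372 (-1, -1, -1, -1) 137 [  0.  272.1 531.8   4.5 -19.4 466.3   3.1 320.9  90.  -62.5]
0.07348164662349177 (-1, -1, -1, -1) -6 [  0.  272.1 531.8   4.5 -19.3 466.3   3.1 320.9  90.  -62.4]
71.53439180210269 (-1, 1, -1, -1) 137 [ -3.8 454.  724.1 -77.5 134.5 521.5  -3.7 548.3  80.8 -16.7]
71.5352227614739 (-1, 1, -1, -1) -6 [ -3.8 454.  724.1 -77.5 134.5 521.5  -3.7 548.3  80.8 -16.7]
```

```bash
sed -i 's/^def fk(q,p,full=False):/SG=np.array([-1,1,-1,1,-1,1,-1])\ndef fk(q,p,full=False):\n    q=np.asarray(q)*SG/; s/P0=np.array.*/P0=np.array([0,272,532,4,-19,466,3,321,90,-62.])/' km.py; sed -i 's/^    q=np.asarray(q)\*SG$/    q=np.asarray(q)*SG/' km.py; python3 - <<'E'
from h import *
import km
p,r=km.fit(); print(np.round(p,1),abs(r).max())
z=np.load('top0.npz'); p={k:z[k] for k in('mtx','R','t')}
X=pts(z['d'],p); im=z['im']
for c in((310,80),(460,-490)):
    m=(abs(X[...,0]-c[0])<45)&(abs(X[...,1]-c[1])<45); 
    Z=np.where(m,X[...,2],-1); v,u=np.unravel_index(np.argmax(Z),Z.shape); print(c,Z.max(),u,v)
    vv,uu=np.where(Z>600); print(uu.min(),uu.max(),vv.min(),vv.max(), 'depth invalid nearby', (z['d'][:, :40]<=0).mean())
print(np.round(X[::50,::80,2]))
E
```

```text
[  0.  271.2 531.9   4.2 -20.2 465.7   2.8 321.3  90.  -62.6] 0.050758939076501974
(310, 80) 634.59590146444 0 18
0 26 17 85 depth invalid nearby 0.0029375
(460, -490) 676.0591716010183 639 40
576 639 38 147 depth invalid nearby 0.0029375
[[ 222.  186.  135. -310.   49.   72.   70.  -58.]
 [ 611.  192.   33.    1.  143.  184. -468.  -88.]
 [ 570.  539.  549.  549.  143.  144. -706. -116.]
 [  15.  462. -435.   -1.  519.  540.  549.  570.]
 [  15.   15.  225.    0.   79.   24.  349. -170.]
 [  11.   31. -304. -142.   -2.   -3. -744. -193.]
 [ 418. -778.   -1. -779. -778. -777. -764. -213.]
 [ 450.  349.   95.  -26. -783. -777. -767. -240.]]
```

```bash
cat >> km.py <<'E'
P,_=fit()
LO=np.array([-169.35,-19.33,-80.79,13.8,-78.32,9.67,-169.56]);HI=np.array([169.35,120.38,83.38,139.57,258.32,109.79,169.56])
def rel(T0,T):
    D=np.linalg.inv(T0)@T
    return np.r_[D[:3,3]/300,Ro.from_matrix(D[:3,:3]).as_rotvec()/.5]
def cur(s):
    T=np.eye(4);T[:3,3]=s['ee_pos'];T[:3,:3]=Ro.from_euler('xyz',s['eef_rot'],degrees=True).as_matrix();return T
def ik(T,q0,w=0.02):
    def f(q):
        F=fk(q,P);return np.r_[F[:3,3]-T[:3,3],300*Ro.from_matrix(F[:3,:3]@T[:3,:3].T).as_rotvec(),w*(q-q0)]
    s=least_squares(f,np.clip(q0,LO+.1,HI-.1),bounds=(LO,HI));return s.x,np.abs(s.fun[:6]).max()
def info(q):
    D,A,B,C=fk(q,P,True); n=np.array([.967,.2545,0])
    return 'elbow %s wrist %s tcp %s tz %s | az14.7-plane dist wrist %.0f tcp %.0f'%(np.round(B),np.round(C),np.round(D[:3,3]),np.round(D[:3,2],2),C@n,D[:3,3]@n)
E
python3 - <<'E'
from km import *
np.set_printoptions(precision=1,suppress=True)
for q in([-60,-15,0,95,0,40,0],[-60,-18,0,60,0,14,0],[-60,-18,0,38,0,14,0],[-14.7,-18,0,38,0,14,0],[60,-18,0,38,0,14,0],[60,-15,0,100,0,60,45]): print(q,info(q))
# targets
yaw=np.radians(-15.7);px=np.array([np.cos(yaw),np.sin(yaw),0]);Z=np.array([0,0,1.]);py=np.cross(Z,px)
hg=np.array([498.5,-221.1,114]);cg=hg-79*px-[0,0,5]
def pose(g,tilt,turn=0,back=0):
    t=np.radians(tilt);z=np.sin(t)*px-np.cos(t)*Z;x=np.cross(py,z);R=np.c_[x,py,z]@Ro.from_rotvec([0,0,turn]).as_matrix()
    T=np.eye(4);T[:3,:3]=R;T[:3,3]=g+(19-back)*z;return T
for nm,T in(('cap',pose(cg,30)),('capback',pose(cg,30,0,100)),('cap turned',pose(cg,30,1.45)),('cap25',pose(cg,25)),('handle30',pose(hg,30)),('handle30up',pose(hg+[0,0,70],30)),('h back',pose(hg,30,0,80)),('h45',pose(hg,40)),('h45up',pose(hg+[0,0,70],40))):
    for s in([25,0,0,130,0,60,90],[25,-10,20,130,-20,60,90],[25,-10,-20,130,20,60,90]):
        q,e=ik(T,np.array(s)); print(nm,'err %.1f'%e,q); 
    print('   ',info(q))
E
```

```text
[-60, -15, 0, 95, 0, 40, 0] elbow [ -13. -147.  786.] wrist [215. 247. 887.] tcp [353. 487. 724.] tz [ 0.4  0.8 -0.5] | az14.7-plane dist wrist 271 tcp 466
[-60, -18, 0, 60, 0, 14, 0] elbow [ -26. -170.  778.] wrist [ 122.   87. 1138.] tcp [ 256.  319. 1315.] tz [0.4 0.7 0.6] | az14.7-plane dist wrist 140 tcp 329
[-60, -18, 0, 38, 0, 14, 0] elbow [ -26. -170.  778.] wrist [  44.  -49. 1223.] tcp [ 135.  109. 1488.] tz [0.3 0.5 0.8] | az14.7-plane dist wrist 30 tcp 158
[-14.7, -18, 0, 38, 0, 14, 0] elbow [-139. -101.  778.] wrist [  -4.  -66. 1223.] tcp [ 172.  -19. 1488.] tz [0.5 0.1 0.8] | az14.7-plane dist wrist -20 tcp 162
[60, -18, 0, 38, 0, 14, 0] elbow [-134.  108.  778.] wrist [ -64.  -14. 1223.] tcp [  27. -171. 1488.] tz [ 0.3 -0.5  0.8] | az14.7-plane dist wrist -66 tcp -18
[60, -15, 0, 100, 0, 60, 45] elbow [-121.   84.  786.] wrist [ 110. -316.  847.] tcp [ 201. -473.  582.] tz [ 0.3 -0.5 -0.8] | az14.7-plane dist wrist 26 tcp 74
cap err 0.1 [ 76.   29.7 -64.4 138.8 102.7  23.8  -0.6]
cap err 25.6 [ 21.1  12.2   3.7 139.6 -71.2   9.7 168.9]
cap err 0.1 [ 76.8  30.5 -65.5 
[... 2003 characters left out ...]
cp [ 469. -213.  167.] tz [ 0.5 -0.1 -0.9] | az14.7-plane dist wrist 263 tcp 399
h45 err 0.0 [ 79.4  50.8 -76.4 134.9 118.6  44.6  -3.8]
h45 err 49.2 [ -2.9  13.6  25.6 135.8 -77.9   9.7 169.6]
h45 err 0.0 [ 79.4  50.8 -76.5 134.9 118.6  44.7  -3.7]
    elbow [  18. -417.  606.] wrist [ 312. -166.  346.] tcp [ 510. -224.   99.] tz [ 0.6 -0.2 -0.8] | az14.7-plane dist wrist 260 tcp 436
h45up err 0.1 [ 81.4  31.4 -73.2 132.4 105.4  26.4  -0.1]
h45up err 23.2 [-27.4   4.8  52.4 139.6 -74.8   9.7 169.6]
h45up err 0.0 [ 81.8  32.1 -74.  132.3 105.2  27.2   0.5]
    elbow [ -17. -289.  721.] wrist [ 312. -166.  416.] tcp [ 510. -224.  169.] tz [ 0.6 -0.2 -0.8] | az14.7-plane dist wrist 260 tcp 436
```

```bash
cat > plan.py <<'E'
from km import *
np.set_printoptions(precision=2,suppress=True,linewidth=160)
yaw=np.radians(-15.7);px=np.array([np.cos(yaw),np.sin(yaw),0]);Z=np.array([0,0,1.]);py=np.cross(Z,px)
hg=np.array([498.5,-221.1,114]);cg=hg-79*px-[0,0,5]
def pose(g,tilt,turn=0,back=0):
    t=np.radians(tilt);z=np.sin(t)*px-np.cos(t)*Z;x=np.cross(py,z);R=np.c_[x,py,z]@Ro.from_rotvec([0,0,turn]).as_matrix()
    T=np.eye(4);T[:3,:3]=R;T[:3,3]=g+(19-back)*z;return T
a,b=np.array([310,80.]),np.array([460,-490.]);u=(b-a)/np.linalg.norm(b-a);n=np.array([-u[1],u[0]])
def clear(q):
    D,A,B,C=fk(q,P,True);T=D[:3,3]; L=np.linspace(0,1,25)[:,None]
    pt=np.r_[A+(B-A)*L,B+(C-B)*L,C+(T-C)*L]
    post=min((np.linalg.norm(pt[:,:2]-c,axis=1)-30).min() for c in(a,b))
    s=np.clip((pt[:,:2]-a)@u,0,589);c=a+s[:,None]*u;d=np.c_[pt[:,:2]-c,np.maximum(0,abs(pt[:,2]-530)-20)]
    return post,(np.linalg.norm(d,axis=1)-20).min(),T[2]
def rows(T0,qs): return [rel(T0,fk(q,P)) for q in qs]
def show(T0,qs):
    for r in rows(T0,qs): print('[%s],'%', '.join('%.2f'%v for v in r))
E
python3 - <<'E'
from plan import *
for bk in(40,60,80):
  for s in([76,20,-64,137,60,20,40],[76,30,-64,138,100,24,0]):
    q,e=ik(pose(cg,30,0,bk),np.array(s,float)); print(bk,'%.1f'%e,q,np.round(clear(q)))
pre,e=ik(pose(cg,30,0,60),np.array([76,30,-64,138,100,24,0.]))
X=np.array([75,-18,0,38,0,14,0.]);W=np.array([80,0,-30,110,50,50,20.])
for A,B in((X,W),(W,pre)):
    for t in np.linspace(0,1,7): q=A+(B-A)*t; print(np.round(q),np.round(clear(q)),np.round(fk(q,P)[:3,3]))
E
```

```text
40 0.0 [ 78.99  18.71 -63.42 139.52  86.42  13.85  13.17] [207. 129. 127.]
40 0.0 [ 83.89  22.72 -69.78 139.19  87.6   18.33  13.5 ] [207. 130. 127.]
60 0.0 [ 81.47  13.33 -63.37 139.55  65.48   9.67  33.44] [207. 125. 145.]
60 0.0 [ 93.78  25.89 -80.79 138.9   80.94  23.06  21.86] [206. 125. 144.]
80 0.0 [ 96.47  14.92 -77.44 138.84  56.05  12.96  45.22] [207. 123. 162.]
80 0.0 [ 98.5   17.77 -80.79 138.79  62.88  15.68  39.07] [207. 123. 162.]
[ 75. -18.   0.  38.   0.  14.   0.] [ 353.  370. 1488.] [ -19. -173. 1488.]
[ 76. -15.  -5.  50.   8.  20.   3.] [ 334.  367. 1362.] [  72. -374. 1362.]
[ 77. -12. -10.  62.  17.  26.   7.] [ 284.  365. 1186.] [ 147. -522. 1186.]
[ 78.  -9. -15.  74.  25.  32.  10.] [253. 363. 984.] [ 198. -611.  984.]
[ 78.  -6. -20.  86.  33.  38.  13.] [233. 346. 780.] [ 218. -643.  780.]
[ 79.  -3. -25.  98.  42.  44.  17.] [222. 258. 595.] [ 208. -628.  595.]
[ 80.   0. -30. 110.  50.  50.  20.] [229. 201. 443.] [ 170. -582.  443.]
[ 80.   0. -30. 110.  50.  50.  20.] [229. 201. 443.] [ 170. -582.  443.]
[ 82.   4. -38. 115.  55.  46.  20.] [192. 146. 369.] [ 228. -558.  369.]
[ 85.   9. -47. 120.  60.  41.  21.] [149. 113. 299.] [ 282. -515.  299.]
[ 87.  13. -55. 124.  65.  37.  21.] [107.  97. 239.] [ 328. -454.  239.]
[ 89.  17. -64. 129.  71.  32.  21.] [117.  98. 191.] [ 366. -377.  191.]
[ 91.  22. -72. 134.  76.  28.  22.] [182. 109. 159.] [ 391. -289.  159.]
[ 94.  26. -81. 139.  81.  23.  22.] [206. 125. 144.] [ 403. -194.  144.]
```

```bash
python3 - <<'E'
from plan import *
q=np.array(load()[-1][0]);A=np.array([-60,-15,0,95,0,40,0.])
for t in np.linspace(0,1,9): print(t,rel(fk(q,P),fk(q+(A-q)*t,P)),np.round(clear(q+(A-q)*t)))
E
```

```text
0.0 [-0. -0. -0.  0. -0.  0.] [136. 152. 316.]
0.125 [-0.02  0.17 -0.08 -0.12 -0.07 -0.05] [138. 168. 358.]
0.25 [-0.03  0.34 -0.17 -0.25 -0.14 -0.09] [139. 188. 402.]
0.375 [-0.03  0.51 -0.27 -0.39 -0.22 -0.12] [139. 211. 450.]
0.5 [-0.04  0.67 -0.38 -0.54 -0.28 -0.15] [139. 236. 500.]
0.625 [-0.04  0.83 -0.51 -0.69 -0.35 -0.17] [139. 263. 553.]
0.75 [-0.04  0.98 -0.64 -0.85 -0.41 -0.18] [138. 287. 608.]
0.875 [-0.03  1.12 -0.79 -1.01 -0.47 -0.19] [137. 298. 665.]
1.0 [-0.02  1.25 -0.95 -1.18 -0.53 -0.19] [136. 294. 724.]
```

move_arm:
  rows:
    - [-0.02,0.12,-0.06,-0.09,-0.05,-0.04]
    - [-0.03,0.25,-0.12,-0.18,-0.1,-0.07]
    - [-0.03,0.38,-0.2,-0.29,-0.16,-0.1]
    - [-0.04,0.51,-0.27,-0.39,-0.22,-0.12]
    - [-0.04,0.63,-0.35,-0.5,-0.26,-0.14]
    - [-0.04,0.75,-0.44,-0.61,-0.31,-0.16]
    - [-0.04,0.87,-0.54,-0.73,-0.37,-0.18]
    - [-0.04,0.98,-0.64,-0.85,-0.41,-0.18]
    - [-0.04,0.98,-0.64,-0.85,-0.41,-0.18]

```text
t: 2.85
ee_pos: [321.1, 469.9, 612.1]
eef_rot: [129.0, -2.0, 153.0]
wrist_force: [0.4, -0.4, -0.8]
width: 85.3
```

```bash
python3 log.py; cat > step.py <<'E'
# usage: step.py "[joint target]" n maxturn : rows from here along the joint line, up to the tool's limits
from plan import *; import sys
from rig import robot
s=robot.sense(); q=np.array(s['joint_positions']); A=np.array(eval(sys.argv[1]),float); T0=cur(s)
print('model err',np.abs(fk(q,P)[:3,3]-T0[:3,3]).max())
tm=1.0
while np.abs(rel(T0,fk(q+(A-q)*tm,P))).max()>1: tm-=0.01
n=int(sys.argv[2]) if len(sys.argv)>2 else 8
print('frac %.2f'%tm, [tuple(np.round(clear(q+(A-q)*tm*k/4))) for k in range(5)])
print('[%s]'%', '.join('[%s]'%', '.join('%.2f'%v for v in rel(T0,fk(q+(A-q)*tm*k/n,P))) for k in range(1,n+1)))
E
python3 step.py "[-60,-18,0,50,0,14,0]" 9
```

```text
2.85 [-39.28 -16.06 -14.29 104.6  -17.53  41.37  15.04] [321.07 469.88 612.07] [129.03  -2.01 153.02] [ 0.36 -0.37 -0.79] 85.30178420570668
model err 0.5762027816059572
frac 0.35 [(np.float64(146.0), np.float64(295.0), np.float64(611.0)), (np.float64(148.0), np.float64(317.0), np.float64(685.0)), (np.float64(149.0), np.float64(315.0), np.float64(761.0)), (np.float64(150.0), np.float64(313.0), np.float64(839.0)), (np.float64(151.0), np.float64(311.0), np.float64(918.0))]
[[-0.00, 0.10, -0.04, -0.11, -0.02, -0.02], [-0.00, 0.21, -0.09, -0.22, -0.04, -0.03], [-0.00, 0.31, -0.14, -0.33, -0.05, -0.04], [-0.00, 0.41, -0.19, -0.44, -0.07, -0.05], [0.00, 0.51, -0.26, -0.55, -0.08, -0.06], [0.00, 0.60, -0.32, -0.66, -0.09, -0.07], [0.01, 0.70, -0.39, -0.77, -0.10, -0.08], [0.01, 0.79, -0.47, -0.88, -0.11, -0.09], [0.02, 0.87, -0.55, -1.00, -0.12, -0.09]]
```

move_arm:
  rows:
    - [0,0.1,-0.04,-0.11,-0.02,-0.02]
    - [0,0.21,-0.09,-0.22,-0.04,-0.03]
    - [0,0.31,-0.14,-0.33,-0.05,-0.04]
    - [0,0.41,-0.19,-0.44,-0.07,-0.05]
    - [0,0.51,-0.26,-0.55,-0.08,-0.06]
    - [0,0.6,-0.32,-0.66,-0.09,-0.07]
    - [0.01,0.7,-0.39,-0.77,-0.1,-0.08]
    - [0.01,0.79,-0.47,-0.88,-0.11,-0.09]
    - [0.02,0.87,-0.55,-1,-0.12,-0.09]
    - [0.02,0.87,-0.55,-1,-0.12,-0.09]

```text
t: 4.1
ee_pos: [339.6, 499.0, 919.8]
eef_rot: [100.2, 1.8, 151.0]
wrist_force: [-0.8, -0.2, 0.3]
width: 84.9
```

```bash
python3 log.py; python3 step.py "[-60,-18,0,40,0,14,0]" 9
```

```text
4.1 [-38.47 -16.53 -14.63  84.98 -16.78  31.89  13.54] [339.56 499.03 919.78] [100.24   1.79 151.03] [-0.75 -0.2   0.31] 84.92828080657507
model err 0.39893208743484365
frac 0.44 [(np.float64(156.0), np.float64(320.0), np.float64(920.0)), (np.float64(157.0), np.float64(318.0), np.float64(999.0)), (np.float64(158.0), np.float64(315.0), np.float64(1076.0)), (np.float64(158.0), np.float64(313.0), np.float64(1151.0)), (np.float64(158.0), np.float64(310.0), np.float64(1224.0))]
[[0.00, 0.11, -0.03, -0.11, -0.01, -0.01], [0.00, 0.22, -0.07, -0.22, -0.02, -0.02], [0.00, 0.33, -0.12, -0.32, -0.02, -0.03], [0.00, 0.44, -0.17, -0.43, -0.03, -0.03], [0.00, 0.55, -0.23, -0.54, -0.03, -0.03], [0.00, 0.65, -0.29, -0.65, -0.04, -0.04], [-0.00, 0.75, -0.36, -0.76, -0.04, -0.04], [-0.00, 0.85, -0.43, -0.87, -0.05, -0.04], [-0.00, 0.94, -0.50, -0.98, -0.05, -0.04]]
```

move_arm:
  rows:
    - [0,0.11,-0.03,-0.11,-0.01,-0.01]
    - [0,0.22,-0.07,-0.22,-0.02,-0.02]
    - [0,0.33,-0.12,-0.32,-0.02,-0.03]
    - [0,0.44,-0.17,-0.43,-0.03,-0.03]
    - [0,0.55,-0.23,-0.54,-0.03,-0.03]
    - [0,0.65,-0.29,-0.65,-0.04,-0.04]
    - [0,0.75,-0.36,-0.76,-0.04,-0.04]
    - [0,0.85,-0.43,-0.87,-0.05,-0.04]
    - [0,0.94,-0.5,-0.98,-0.05,-0.04]
    - [0,0.94,-0.5,-0.98,-0.05,-0.04]

```text
t: 5.35
ee_pos: [284.6, 418.4, 1223.6]
eef_rot: [72.1, 2.8, 149.5]
wrist_force: [0.8, 0.6, -0.0]
width: 85.7
```

```bash
python3 log.py; python3 step.py "[-45,-18,0,38,0,14,0]" 9
```

```text
5.35 [-39.28 -16.3  -12.62  64.11 -18.36  24.41  13.63] [ 284.59  418.44 1223.57] [ 72.14   2.83 149.52] [ 0.81  0.61 -0.01] 85.65974557389947
model err 0.9014121056387125
frac 0.74 [(np.float64(160.0), np.float64(319.0), np.float64(1224.0)), (np.float64(151.0), np.float64(318.0), np.float64(1292.0)), (np.float64(139.0), np.float64(318.0), np.float64(1355.0)), (np.float64(125.0), np.float64(317.0), np.float64(1412.0)), (np.float64(106.0), np.float64(316.0), np.float64(1463.0))]
[[-0.04, 0.12, -0.03, -0.11, -0.05, -0.02], [-0.07, 0.23, -0.07, -0.21, -0.09, -0.04], [-0.10, 0.35, -0.11, -0.32, -0.13, -0.05], [-0.13, 0.46, -0.17, -0.43, -0.17, -0.07], [-0.16, 0.57, -0.22, -0.53, -0.21, -0.09], [-0.19, 0.68, -0.28, -0.64, -0.25, -0.11], [-0.21, 0.78, -0.35, -0.75, -0.29, -0.13], [-0.23, 0.89, -0.43, -0.86, -0.33, -0.15], [-0.25, 0.99, -0.50, -0.97, -0.37, -0.17]]
```

```bash
python3 step.py "[-55,-18,-5,36,-5,14,5]" 9
```

```text
model err 0.9014121056387125
frac 0.70 [(np.float64(160.0), np.float64(319.0), np.float64(1224.0)), (np.float64(167.0), np.float64(316.0), np.float64(1292.0)), (np.float64(172.0), np.float64(314.0), np.float64(1354.0)), (np.float64(177.0), np.float64(311.0), np.float64(1411.0)), (np.float64(180.0), np.float64(308.0), np.float64(1462.0))]
[[0.01, 0.12, -0.03, -0.11, 0.00, -0.01], [0.02, 0.23, -0.06, -0.21, 0.00, -0.02], [0.02, 0.35, -0.10, -0.32, 0.01, -0.02], [0.03, 0.46, -0.15, -0.43, 0.01, -0.02], [0.03, 0.57, -0.20, -0.54, 0.01, -0.03], [0.03, 0.68, -0.26, -0.65, 0.01, -0.02], [0.03, 0.79, -0.32, -0.76, 0.01, -0.02], [0.03, 0.89, -0.39, -0.87, 0.02, -0.02], [0.03, 0.99, -0.47, -0.98, 0.02, -0.01]]
```

move_arm:
  rows:
    - [0.01,0.12,-0.03,-0.11,0,-0.01]
    - [0.02,0.23,-0.06,-0.21,0,-0.02]
    - [0.02,0.35,-0.1,-0.32,0,-0.02]
    - [0.03,0.46,-0.15,-0.43,0,-0.02]
    - [0.03,0.57,-0.2,-0.54,0,-0.02]
    - [0.03,0.68,-0.26,-0.65,0,-0.02]
    - [0.03,0.79,-0.32,-0.76,0,-0.02]
    - [0.03,0.89,-0.39,-0.87,0,-0.02]
    - [0.03,0.99,-0.47,-0.98,0,-0.01]
    - [0.03,0.99,-0.47,-0.98,0,-0.01]

```text
t: 6.6
ee_pos: [150.6, 232.9, 1463.5]
eef_rot: [43.9, 3.1, 149.4]
wrist_force: [-0.4, 0.2, -0.1]
width: 85.1
```

```bash
python3 log.py; python3 step.py "[-35,-18,0,35,0,12,0]" 9;  python3 step.py "[60,-18,0,35,0,12,0]" 9
```

```text
6.6 [-41.7  -16.88  -9.66  43.5  -20.55  17.34  13.78] [ 150.57  232.88 1463.45] [ 43.88   3.08 149.37] [-0.42  0.16 -0.06] 85.0647412208947
model err 1.2041762033830707
frac 1.00 [(np.float64(182.0), np.float64(317.0), np.float64(1465.0)), (np.float64(151.0), np.float64(320.0), np.float64(1487.0)), (np.float64(125.0), np.float64(323.0), np.float64(1508.0)), (np.float64(121.0), np.float64(325.0), np.float64(1527.0)), (np.float64(142.0), np.float64(328.0), np.float64(1543.0))]
[[-0.06, 0.06, -0.01, -0.05, -0.08, -0.07], [-0.11, 0.12, -0.03, -0.10, -0.15, -0.13], [-0.16, 0.19, -0.05, -0.16, -0.22, -0.20], [-0.20, 0.26, -0.08, -0.21, -0.28, -0.27], [-0.24, 0.32, -0.10, -0.27, -0.35, -0.34], [-0.27, 0.39, -0.13, -0.32, -0.41, -0.41], [-0.30, 0.46, -0.16, -0.38, -0.48, -0.48], [-0.33, 0.53, -0.20, -0.43, -0.54, -0.55], [-0.35, 0.60, -0.24, -0.49, -0.59, -0.63]]
model err 1.2041762033830707
frac 0.32 [(np.float64(182.0), np.float64(317.0), np.float64(1465.0)), (np.float64(141.0), np.float64(327.0), np.float64(1472.0)), (np.float64(97.0), np.float64(337.0), np.float64(1479.0)), (np.float64(64.0), np.float64(346.0), np.float64(1486.0)), (np.float64(56.0), np.float64(354.0), np.float64(1493.0))]
[[-0.07, 0.02, -0.00, -0.01, -0.11, -0.11], [-0.14, 0.04, -0.02, -0.02, -0.21, -0.22], [-0.21, 0.07, -0.04, -0.03, -0.31, -0.32], [-0.27, 0.11, -0.06, -0.04, -0.42, -0.43], [-0.33, 0.14, -0.08, -0.05, -0.52, -0.54], [-0.38, 0.18, -0.11, -0.06, -0.62, -0.65], [-0.43, 0.22, -0.13, -0.07, -0.72, -0.76], [-0.47, 0.26, -0.17, -0.08, -0.81, -0.87], [-0.51, 0.31, -0.20, -0.10, -0.91, -0.99]]
```

move_arm:
  rows:
    - [-0.06,0.06,-0.01,-0.05,-0.08,-0.07]
    - [-0.11,0.12,-0.03,-0.1,-0.15,-0.13]
    - [-0.16,0.19,-0.05,-0.16,-0.22,-0.2]
    - [-0.2,0.26,-0.08,-0.21,-0.28,-0.27]
    - [-0.24,0.32,-0.1,-0.27,-0.35,-0.34]
    - [-0.27,0.39,-0.13,-0.32,-0.41,-0.41]
    - [-0.3,0.46,-0.16,-0.38,-0.48,-0.48]
    - [-0.33,0.53,-0.2,-0.43,-0.54,-0.55]
    - [-0.35,0.6,-0.24,-0.49,-0.59,-0.63]
    - [-0.35,0.6,-0.24,-0.49,-0.59,-0.63]

```text
t: 7.85
ee_pos: [147.4, 29.2, 1541.3]
eef_rot: [29.1, 0.3, 124.7]
wrist_force: [-0.3, 0.1, -0.7]
width: 85.6
```

```bash
python3 log.py;  python3 step.py "[70,-18,0,38,0,14,0]" 9
```

```text
7.85 [-28.67 -16.94   0.23  34.58 -16.68  11.75  11.01] [ 147.42   29.16 1541.34] [ 29.09   0.27 124.74] [-0.34  0.09 -0.68] 85.61805067754206
model err 2.8499549290906714
frac 0.31 [(np.float64(137.0), np.float64(333.0), np.float64(1543.0)), (np.float64(139.0), np.float64(342.0), np.float64(1541.0)), (np.float64(146.0), np.float64(350.0), np.float64(1539.0)), (np.float64(158.0), np.float64(357.0), np.float64(1537.0)), (np.float64(174.0), np.float64(364.0), np.float64(1536.0))]
[[-0.03, -0.00, 0.00, 0.01, -0.06, -0.11], [-0.06, 0.01, -0.00, 0.01, -0.13, -0.22], [-0.09, 0.02, -0.01, 0.02, -0.19, -0.33], [-0.12, 0.03, -0.02, 0.03, -0.25, -0.44], [-0.14, 0.04, -0.03, 0.03, -0.31, -0.55], [-0.17, 0.05, -0.04, 0.04, -0.38, -0.66], [-0.20, 0.07, -0.06, 0.05, -0.44, -0.77], [-0.22, 0.09, -0.07, 0.05, -0.50, -0.88], [-0.24, 0.11, -0.08, 0.06, -0.57, -0.98]]
```

move_arm:
  rows:
    - [-0.03,0,0,0.01,-0.06,-0.11]
    - [-0.06,0.01,0,0.01,-0.13,-0.22]
    - [-0.09,0.02,-0.01,0.02,-0.19,-0.33]
    - [-0.12,0.03,-0.02,0.03,-0.25,-0.44]
    - [-0.14,0.04,-0.03,0.03,-0.31,-0.55]
    - [-0.17,0.05,-0.04,0.04,-0.38,-0.66]
    - [-0.2,0.07,-0.06,0.05,-0.44,-0.77]
    - [-0.22,0.09,-0.07,0.05,-0.5,-0.88]
    - [-0.24,0.11,-0.08,0.06,-0.57,-0.98]
    - [-0.24,0.11,-0.08,0.06,-0.57,-0.98]

```text
t: 9.1
ee_pos: [158.0, -50.5, 1536.0]
eef_rot: [30.9, 0.3, 92.3]
wrist_force: [-1.1, 0.2, -0.6]
width: 85.3
```

```bash
python3 log.py;  python3 step.py "[80,-18,0,45,0,14,10]" 9; python3 step.py "[80,-18,0,45,0,14,60]" 9
```

```text
9.1 [  1.88 -16.62  -0.7   34.68  -8.38  12.95   5.16] [ 158.01  -50.52 1535.99] [30.95  0.26 92.34] [-1.07  0.21 -0.61] 85.29353378720226
model err 2.082975287913399
frac 0.36 [(np.float64(168.0), np.float64(363.0), np.float64(1537.0)), (np.float64(182.0), np.float64(369.0), np.float64(1532.0)), (np.float64(200.0), np.float64(374.0), np.float64(1527.0)), (np.float64(221.0), np.float64(377.0), np.float64(1521.0)), (np.float64(246.0), np.float64(380.0), np.float64(1516.0))]
[[-0.03, -0.01, 0.00, 0.01, -0.06, -0.12], [-0.06, -0.02, -0.00, 0.03, -0.12, -0.23], [-0.10, -0.02, -0.01, 0.05, -0.18, -0.34], [-0.13, -0.02, -0.02, 0.06, -0.25, -0.45], [-0.17, -0.02, -0.03, 0.08, -0.31, -0.56], [-0.20, -0.02, -0.04, 0.09, -0.37, -0.67], [-0.24, -0.01, -0.05, 0.11, -0.44, -0.78], [-0.27, -0.01, -0.07, 0.13, -0.50, -0.89], [-0.31, 0.00, -0.08, 0.14, -0.56, -0.99]]
model err 2.082975287913399
frac 0.22 [(np.float64(168.0), np.float64(363.0), np.float64(1537.0)), (np.float64(176.0), np.float64(367.0), np.float64(1534.0)), (np.float64(186.0), np.float64(370.0), np.float64(1531.0)), (np.float64(197.0), np.float64(373.0), np.float64(1528.0)), (np.float64(209.0), np.float64(375.0), np.float64(1524.0))]
[[-0.02, -0.01, 0.00, 0.01, -0.04, -0.11], [-0.04, -0.01, 0.00, 0.02, -0.08, -0.23], [-0.06, -0.01, -0.00, 0.03, -0.11, -0.34], [-0.08, -0.02, -0.01, 0.04, -0.15, -0.45], [-0.10, -0.02, -0.01, 0.06, -0.19, -0.56], [-0.12, -0.02, -0.02, 0.07, -0.22, -0.67], [-0.14, -0.02, -0.02, 0.09, -0.26, -0.78], [-0.16, -0.02, -0.03, 0.10, -0.30, -0.89], [-0.18, -0.02, -0.04, 0.12, -0.33, -1.00]]
```

```bash
python3 step.py "[80,-15,-5,55,10,20,-50]" 9
```

```text
model err 2.082975287913399
frac 0.52 [(np.float64(168.0), np.float64(363.0), np.float64(1537.0)), (np.float64(172.0), np.float64(370.0), np.float64(1518.0)), (np.float64(199.0), np.float64(375.0), np.float64(1497.0)), (np.float64(241.0), np.float64(379.0), np.float64(1473.0)), (np.float64(277.0), np.float64(379.0), np.float64(1448.0))]
[[-0.04, -0.06, 0.01, 0.06, -0.09, -0.05], [-0.10, -0.11, 0.00, 0.11, -0.18, -0.10], [-0.16, -0.16, -0.00, 0.16, -0.28, -0.15], [-0.23, -0.20, -0.02, 0.20, -0.39, -0.20], [-0.30, -0.23, -0.03, 0.24, -0.50, -0.24], [-0.38, -0.26, -0.06, 0.27, -0.61, -0.28], [-0.47, -0.28, -0.09, 0.30, -0.73, -0.32], [-0.55, -0.29, -0.12, 0.31, -0.86, -0.36], [-0.64, -0.30, -0.17, 0.32, -0.99, -0.40]]
```

move_arm:
  rows:
    - [-0.04,-0.06,0.01,0.06,-0.09,-0.05]
    - [-0.1,-0.11,0,0.11,-0.18,-0.1]
    - [-0.16,-0.16,0,0.16,-0.28,-0.15]
    - [-0.23,-0.2,-0.02,0.2,-0.39,-0.2]
    - [-0.3,-0.23,-0.03,0.24,-0.5,-0.24]
    - [-0.38,-0.26,-0.06,0.27,-0.61,-0.28]
    - [-0.47,-0.28,-0.09,0.3,-0.73,-0.32]
    - [-0.55,-0.29,-0.12,0.31,-0.86,-0.36]
    - [-0.64,-0.3,-0.17,0.32,-0.99,-0.4]
    - [-0.64,-0.3,-0.17,0.32,-0.99,-0.4]

```text
t: 10.35
ee_pos: [218.9, -242.9, 1445.2]
eef_rot: [44.2, -15.6, 65.8]
wrist_force: [0.7, 0.2, 0.2]
width: 85.6
```

```bash
python3 log.py;  python3 step.py "[80,0,-30,110,50,50,20]" 9; python3 step.py "[82,-10,-15,80,25,35,-15]" 9
```

```text
10.35 [ 46.1  -15.5   -4.28  45.34  -3.08  16.42 -21.32] [ 218.95 -242.87 1445.2 ] [ 44.19 -15.62  65.8 ] [0.65 0.23 0.17] 85.63970388002978
model err 0.7391759904774062
frac 0.26 [(np.float64(276.0), np.float64(379.0), np.float64(1446.0)), (np.float64(244.0), np.float64(377.0), np.float64(1393.0)), (np.float64(179.0), np.float64(375.0), np.float64(1333.0)), (np.float64(122.0), np.float64(373.0), np.float64(1268.0)), (np.float64(75.0), np.float64(371.0), np.float64(1199.0))]
[[-0.05, -0.12, 0.03, 0.10, -0.06, -0.10], [-0.11, -0.23, 0.05, 0.20, -0.12, -0.21], [-0.17, -0.35, 0.06, 0.30, -0.18, -0.31], [-0.24, -0.46, 0.07, 0.41, -0.23, -0.41], [-0.30, -0.57, 0.07, 0.52, -0.28, -0.51], [-0.37, -0.68, 0.06, 0.62, -0.33, -0.61], [-0.44, -0.79, 0.05, 0.73, -0.38, -0.71], [-0.51, -0.90, 0.03, 0.84, -0.42, -0.80], [-0.58, -1.00, 0.01, 0.96, -0.46, -0.90]]
model err 0.7391759904774062
frac 0.58 [(np.float64(276.0), np.float64(379.0), np.float64(1446.0)), (np.float64(240.0), np.float64(376.0), np.float64(1384.0)), (np.float64(181.0), np.float64(374.0), np.float64(1315.0)), (np.float64(154.0), np.float64(371.0), np.float64(1239.0)), (np.float64(165.0), np.float64(368.0), np.float64(1158.0))]
[[-0.09, -0.12, 0.02, 0.10, -0.11, -0.12], [-0.18, -0.23, 0.04, 0.20, -0.21, -0.23], [-0.29, -0.34, 0.04, 0.31, -0.32, -0.34], [-0.40, -0.44, 0.03, 0.41, -0.43, -0.45], [-0.51, -0.54, 0.02, 0.52, -0.53, -0.55], [-0.63, -0.63, -0.01, 0.63, -0.64, -0.66], [-0.75, -0.72, -0.05, 0.74, -0.75, -0.75], [-0.87, -0.80, -0.09, 0.85, -0.86, -0.85], [-1.00, -0.87, -0.15, 0.96, -0.97, -0.94]]
```

move_arm:
  rows:
    - [-0.09,-0.12,0.02,0.1,-0.11,-0.12]
    - [-0.18,-0.23,0.04,0.2,-0.21,-0.23]
    - [-0.29,-0.34,0.04,0.31,-0.32,-0.34]
    - [-0.4,-0.44,0.03,0.41,-0.43,-0.45]
    - [-0.51,-0.54,0.02,0.52,-0.53,-0.55]
    - [-0.63,-0.63,-0.01,0.63,-0.64,-0.66]
    - [-0.75,-0.72,-0.05,0.74,-0.75,-0.75]
    - [-0.87,-0.8,-0.09,0.85,-0.86,-0.85]
    - [-1,-0.87,-0.15,0.96,-0.97,-0.94]
    - [-1,-0.87,-0.15,0.96,-0.97,-0.94]

```text
t: 11.6
ee_pos: [266.7, -519.1, 1156.6]
eef_rot: [79.8, -4.7, 28.4]
wrist_force: [0.2, -0.2, -0.0]
width: 85.3
```

```bash
python3 log.py;  python3 step.py "[80,0,-30,110,50,50,20]" 9; python3 step.py "[85,-5,-40,100,50,45,10]" 9
```

```text
11.6 [ 64.94 -12.41  -9.26  65.67  14.87  27.35 -18.87] [ 266.69 -519.15 1156.59] [79.79 -4.72 28.44] [ 0.17 -0.23 -0.03] 85.30832408111668
model err 1.4736283132717745
frac 0.35 [(np.float64(165.0), np.float64(370.0), np.float64(1157.0)), (np.float64(158.0), np.float64(368.0), np.float64(1088.0)), (np.float64(158.0), np.float64(367.0), np.float64(1018.0)), (np.float64(162.0), np.float64(365.0), np.float64(947.0)), (np.float64(166.0), np.float64(364.0), np.float64(877.0))]
[[-0.01, -0.11, 0.03, 0.10, -0.03, -0.11], [-0.02, -0.22, 0.07, 0.20, -0.06, -0.21], [-0.03, -0.33, 0.09, 0.30, -0.08, -0.32], [-0.05, -0.43, 0.11, 0.40, -0.10, -0.43], [-0.06, -0.54, 0.13, 0.50, -0.11, -0.54], [-0.08, -0.65, 0.14, 0.60, -0.12, -0.65], [-0.10, -0.76, 0.15, 0.70, -0.13, -0.76], [-0.12, -0.86, 0.16, 0.80, -0.13, -0.87], [-0.14, -0.96, 0.15, 0.90, -0.13, -0.98]]
model err 1.4736283132717745
frac 0.40 [(np.float64(165.0), np.float64(370.0), np.float64(1157.0)), (np.float64(150.0), np.float64(368.0), np.float64(1099.0)), (np.float64(141.0), np.float64(366.0), np.float64(1039.0)), (np.float64(137.0), np.float64(365.0), np.float64(980.0)), (np.float64(134.0), np.float64(364.0), np.float64(922.0))]
[[0.01, -0.09, 0.02, 0.08, -0.02, -0.11], [0.01, -0.18, 0.05, 0.17, -0.04, -0.21], [0.01, -0.28, 0.07, 0.25, -0.06, -0.32], [0.01, -0.37, 0.08, 0.33, -0.07, -0.43], [0.01, -0.46, 0.10, 0.42, -0.08, -0.54], [0.01, -0.55, 0.11, 0.50, -0.09, -0.65], [0.00, -0.64, 0.11, 0.58, -0.09, -0.76], [-0.00, -0.73, 0.12, 0.66, -0.10, -0.87], [-0.01, -0.82, 0.12, 0.74, -0.10, -0.99]]
```

move_arm:
  rows:
    - [-0.01,-0.11,0.03,0.1,-0.03,-0.11]
    - [-0.02,-0.22,0.07,0.2,-0.06,-0.21]
    - [-0.03,-0.33,0.09,0.3,-0.08,-0.32]
    - [-0.05,-0.43,0.11,0.4,-0.1,-0.43]
    - [-0.06,-0.54,0.13,0.5,-0.11,-0.54]
    - [-0.08,-0.65,0.14,0.6,-0.12,-0.65]
    - [-0.1,-0.76,0.15,0.7,-0.13,-0.76]
    - [-0.12,-0.86,0.16,0.8,-0.13,-0.87]
    - [-0.14,-0.96,0.15,0.9,-0.13,-0.98]
    - [-0.14,-0.96,0.15,0.9,-0.13,-0.98]

```text
t: 12.85
ee_pos: [295.2, -611.3, 880.0]
eef_rot: [105.6, 23.3, 26.0]
wrist_force: [-0.1, -0.1, -0.0]
width: 85.2
```

```bash
python3 log.py;  python3 step.py "[80,0,-30,110,50,50,20]" 9
```

```text
12.85 [ 66.53  -8.91 -13.5   81.78  28.13  35.73  -5.82] [ 295.24 -611.35  880.03] [105.59  23.28  26.04] [-0.06 -0.12 -0.02] 85.212745056644
model err 2.784246998768822
frac 0.51 [(np.float64(166.0), np.float64(366.0), np.float64(880.0)), (np.float64(171.0), np.float64(320.0), np.float64(815.0)), (np.float64(176.0), np.float64(281.0), np.float64(752.0)), (np.float64(182.0), np.float64(253.0), np.float64(691.0)), (np.float64(190.0), np.float64(235.0), np.float64(633.0))]
[[0.03, -0.09, 0.03, 0.09, -0.00, -0.11], [0.06, -0.18, 0.06, 0.18, 0.00, -0.22], [0.08, -0.26, 0.09, 0.27, 0.01, -0.33], [0.10, -0.35, 0.12, 0.36, 0.02, -0.44], [0.12, -0.44, 0.14, 0.44, 0.03, -0.55], [0.14, -0.53, 0.16, 0.53, 0.04, -0.66], [0.16, -0.62, 0.18, 0.61, 0.06, -0.77], [0.18, -0.70, 0.19, 0.70, 0.08, -0.88], [0.19, -0.79, 0.20, 0.78, 0.10, -1.00]]
```

move_arm:
  rows:
    - [0.03,-0.09,0.03,0.09,0,-0.11]
    - [0.06,-0.18,0.06,0.18,0,-0.22]
    - [0.08,-0.26,0.09,0.27,0.01,-0.33]
    - [0.1,-0.35,0.12,0.36,0.02,-0.44]
    - [0.12,-0.44,0.14,0.44,0.03,-0.55]
    - [0.14,-0.53,0.16,0.53,0.04,-0.66]
    - [0.16,-0.62,0.18,0.61,0.06,-0.77]
    - [0.18,-0.7,0.19,0.7,0.08,-0.88]
    - [0.19,-0.79,0.2,0.78,0.1,-1]
    - [0.19,-0.79,0.2,0.78,0.1,-1]

```text
t: 14.1
ee_pos: [252.8, -625.7, 633.3]
eef_rot: [141.1, 45.8, 47.8]
wrist_force: [0.8, 0.4, 0.1]
width: 85.3
```

```bash
python3 log.py;  python3 step.py "[84,8,-45,118,60,42,20]" 9
```

```text
14.1 [ 66.8   -5.44 -15.76  97.27  39.77  43.43   6.94] [ 252.8  -625.67  633.34] [141.09  45.81  47.79] [0.84 0.44 0.06] 85.28584123305248
model err 3.309550726862767
frac 0.59 [(np.float64(193.0), np.float64(237.0), np.float64(633.0)), (np.float64(181.0), np.float64(208.0), np.float64(581.0)), (np.float64(171.0), np.float64(186.0), np.float64(530.0)), (np.float64(164.0), np.float64(168.0), np.float64(481.0)), (np.float64(159.0), np.float64(152.0), np.float64(434.0))]
[[0.07, -0.03, 0.03, 0.04, 0.03, -0.11], [0.14, -0.05, 0.07, 0.07, 0.05, -0.22], [0.20, -0.08, 0.10, 0.10, 0.08, -0.33], [0.27, -0.11, 0.13, 0.12, 0.11, -0.44], [0.33, -0.13, 0.16, 0.15, 0.15, -0.56], [0.39, -0.16, 0.19, 0.17, 0.18, -0.67], [0.46, -0.19, 0.21, 0.18, 0.22, -0.78], [0.52, -0.22, 0.23, 0.20, 0.25, -0.89], [0.58, -0.25, 0.25, 0.21, 0.29, -0.99]]
```

move_arm:
  rows:
    - [0.07,-0.03,0.03,0.04,0.03,-0.11]
    - [0.14,-0.05,0.07,0.07,0.05,-0.22]
    - [0.2,-0.08,0.1,0.1,0.08,-0.33]
    - [0.27,-0.11,0.13,0.12,0.11,-0.44]
    - [0.33,-0.13,0.16,0.15,0.15,-0.56]
    - [0.39,-0.16,0.19,0.17,0.18,-0.67]
    - [0.46,-0.19,0.21,0.18,0.22,-0.78]
    - [0.52,-0.22,0.23,0.2,0.25,-0.89]
    - [0.58,-0.25,0.25,0.21,0.29,-0.99]
    - [0.58,-0.25,0.25,0.21,0.29,-0.99]

```text
t: 15.35
ee_pos: [276.2, -584.2, 435.8]
eef_rot: [179.6, 47.7, 91.4]
wrist_force: [-0.5, 0.4, 0.7]
width: 85.5
```

```bash
python3 log.py; python3 - <<'E'
from plan import *
from rig import robot
s=robot.sense();T0=cur(s);q0=np.array(s['joint_positions'])
for nm,T in(('pre60',pose(cg,30,0,60)),('pre80',pose(cg,30,0,80)),('pre60 side',pose(cg-120*py,30,0,60)),('cap',pose(cg,30))):
    q,e=ik(T,q0); print(nm,rel(T0,T),'%.1f'%e,q,np.round(clear(q)))
    q=q0+(q-q0)/2;print('   mid',rel(T0,fk(q,P)),np.round(clear(q)),fk(q,P)[:3,3])
E
python3 step.py "[91,22,-72,134,76,28,22]" 9
```

```text
15.35 [ 63.78   0.16 -19.84 111.34  50.04  42.27  15.07] [ 276.2  -584.25  435.78] [179.63  47.66  91.41] [-0.46  0.36  0.71] 85.5282891629825
pre60 [ 1.59  0.46 -0.3  -1.59  0.54 -1.99] 0.0 [ 80.15  14.51 -61.48 139.38  70.67   9.67  29.26] [211. 128. 145.]
   mid [ 0.77  0.36  0.03 -0.65  0.25 -1.08] [ 67.  87. 260.] [ 381.52 -433.29  260.35]
pre80 [ 1.55  0.42 -0.34 -1.59  0.54 -1.99] 0.0 [ 90.74  12.7  -70.17 139.06  50.31   9.99  50.74] [210. 127. 162.]
   mid [ 0.81  0.33 -0.01 -0.68  0.36 -1.11] [ 86.  93. 258.] [ 370.68 -416.28  257.83]
pre60 side [ 1.33  0.34 -0.01 -1.59  0.54 -1.99] 0.0 [103.52  27.04 -69.37 133.01  56.04  14.53  64.93] [171. 182. 144.]
   mid [ 0.75  0.17  0.23 -0.55  0.48 -1.21] [104. 132. 223.] [ 325.98 -480.25  223.04]
cap [ 1.69  0.55 -0.16 -1.59  0.54 -1.99] 0.0 [ 71.43  27.46 -57.62 138.41 106.52  19.92  -4.48] [213. 135.  93.]
   mid [ 0.77  0.4   0.17 -0.55  0.16 -1.09] [ 42.  76. 231.] [ 392.9  -463.3   231.46]
model err 3.885865276727145
frac 0.50 [(np.float64(161.0), np.float64(152.0), np.float64(436.0)), (np.float64(139.0), np.float64(125.0), np.float64(387.0)), (np.float64(118.0), np.float64(105.0), np.float64(339.0)), (np.float64(96.0), np.float64(93.0), np.float64(295.0)), (np.float64(83.0), np.float64(87.0), np.float64(256.0))]
[[0.08, 0.03, 0.02, -0.02, 0.03, -0.12], [0.16, 0.06, 0.04, -0.05, 0.06, -0.23], [0.23, 0.09, 0.07, -0.08, 0.10, -0.35], [0.31, 0.12, 0.09, -0.12, 0.13, -0.46], [0.39, 0.15, 0.10, -0.16, 0.17, -0.57], [0.47, 0.18, 0.11, -0.21, 0.20, -0.68], [0.55, 0.21, 0.12, -0.27, 0.23, -0.78], [0.63, 0.23, 0.12, -0.32, 0.27, -0.88], [0.71, 0.25, 0.12, -0.39, 0.30, -0.98]]
```

```bash
python3 - <<'E'
from plan import *
from rig import robot
s=robot.sense();T0=cur(s);q0=np.array(s['joint_positions'])
G=pose(cg,30,0,70); rv=Ro.from_matrix(T0[:3,:3].T@G[:3,:3]).as_rotvec()
for pos,f in(((300,-430,300),.5),((310,-400,280),.5),((345,-300,200),1)):
    T=np.eye(4);T[:3,:3]=T0[:3,:3]@Ro.from_rotvec(rv*f).as_matrix();T[:3,3]=pos
    q,e=ik(T,q0); print(pos,rel(T0,T),'%.1f'%e,q,np.round(clear(q)))
    for k in (.33,.67):
        qq,_=ik(fk(q0,P)@np.r_[np.c_[Ro.from_rotvec(.5*k*rel(T0,T)[3:]).as_matrix(),300*k*rel(T0,T)[:3]],[[0,0,0,1]]],q0);print('  ',np.round(clear(qq)))
E
```

```text
(300, -430, 300) [ 0.68  0.09 -0.07 -0.79  0.27 -0.99] 0.0 [ 45.78  -8.58  -1.88 133.53  23.14  18.05  63.13] [141. 171. 300.]
   [154. 158. 391.]
   [142. 164. 345.]
(310, -400, 280) [ 0.8   0.13 -0.1  -0.79  0.27 -0.99] 0.0 [ 50.64  -7.83 -11.09 135.8   31.93  16.54  50.24] [145. 160. 280.]
   [148. 152. 384.]
   [138. 154. 331.]
(345, -300, 200) [ 1.22  0.25 -0.17 -1.59  0.54 -1.99] 0.1 [120.59  18.55 -80.79 132.14  13.78  18.16 106.95] [192. 176. 200.]
   [134. 157. 358.]
   [143. 168. 278.]
```

move_arm:
  rows:
    - [0.1,0.02,-0.01,-0.1,0.03,-0.12]
    - [0.2,0.03,-0.02,-0.2,0.07,-0.25]
    - [0.3,0.05,-0.04,-0.3,0.1,-0.37]
    - [0.4,0.06,-0.05,-0.4,0.13,-0.5]
    - [0.5,0.08,-0.06,-0.49,0.17,-0.62]
    - [0.6,0.1,-0.07,-0.59,0.2,-0.74]
    - [0.7,0.11,-0.09,-0.69,0.23,-0.87]
    - [0.8,0.13,-0.1,-0.79,0.27,-0.99]
    - [0.8,0.13,-0.1,-0.79,0.27,-0.99]

```text
t: 16.48
ee_pos: [310.8, -400.0, 280.1]
eef_rot: [-176.4, 38.9, 130.0]
wrist_force: [0.6, 0.0, -0.0]
width: 85.5
```

```bash
python3 log.py; python3 - <<'E'
from plan import *
from rig import robot
s=robot.sense();T0=cur(s);q0=np.array(s['joint_positions'])
print(fk(q0,P)[:3,3])
for nm,T in(('pre50',pose(cg,30,0,50)),('pre70',pose(cg,30,0,70)),('pre70s',pose(cg-100*py,30,0,70)),('pre70f',pose(cg+20*px-60*py,30,0,70)),('cap',pose(cg,30))):
  for sd in(q0,np.array([76,20,-60,138,80,15,20.])):
    q,e=ik(T,sd); print(nm,rel(T0,T),'%.1f'%e,q,np.round(clear(q)))
E
```

```text
16.475 [ 56.74  -7.33 -17.02 135.17  30.75  16.25  50.94] [ 310.79 -400.03  280.12] [-176.41   38.93  130.  ] [ 0.64  0.05 -0.04] 85.51453686970422
[ 311.17 -398.8   280.22]
pre50 [ 0.55  0.69  0.13 -0.8   0.27 -1.  ] 0.1 [ 75.52  15.23 -57.61 139.53  79.5    9.67  19.83] [210. 128. 136.]
pre50 [ 0.55  0.69  0.13 -0.8   0.27 -1.  ] 0.0 [ 78.47  16.71 -60.94 139.31  80.95  11.28  19.1 ] [210. 128. 136.]
pre70 [ 0.53  0.67  0.07 -0.8   0.27 -1.  ] 0.0 [ 85.2   13.37 -65.68 139.22  59.48   9.67  40.82] [210. 127. 153.]
pre70 [ 0.53  0.67  0.07 -0.8   0.27 -1.  ] 0.0 [ 91.55  18.08 -73.57 138.84  69.9   14.29  32.17] [210. 126. 153.]
pre70s [ 0.39  0.4   0.21 -0.8   0.27 -1.  ] 0.2 [ 69.71   9.   -32.7  137.26 -41.21   9.67 152.08] [190. 170. 153.]
pre70s [ 0.39  0.4   0.21 -0.8   0.27 -1.  ] 0.0 [108.81  32.47 -80.16 133.95  67.8   22.21  52.61] [190. 172. 153.]
pre70f [ 0.4   0.55  0.19 -0.8   0.27 -1.  ] 3.4 [ 38.68   5.32  -8.48 139.57 -46.72   9.67 149.45] [210. 135. 155.]
pre70f [ 0.4   0.55  0.19 -0.8   0.27 -1.  ] 0.0 [ 98.49  26.72 -74.95 134.35  68.71  18.86  43.71] [211. 138. 153.]
cap [ 0.58  0.75  0.29 -0.8   0.27 -1.  ] 0.0 [ 72.11  27.81 -58.52 138.41 105.98  20.43  -3.82] [212. 135.  93.]
cap [ 0.58  0.75  0.29 -0.8   0.27 -1.  ] 0.0 [ 76.41  31.59 -64.16 138.07 103.75  24.68   0.17] [212. 137.  93.]
```

```bash
python3 - <<'E'
from plan import *
from rig import robot
s=robot.sense();T0=cur(s);q0=np.array(s['joint_positions'])
def follow(name,Ts):
    q=q0
    for k,T in enumerate(Ts):
        q,e=ik(T,q,.05)
        if k in(len(Ts)//2,len(Ts)-1): print(name,k,'%.1f'%e,q,np.round(clear(q)))
    return q
def lin(T,n=10):
    r=rel(T0,T);out=[]
    for k in range(1,n+1):
        M=np.eye(4);M[:3,3]=300*r[:3]*k/n;M[:3,:3]=Ro.from_rotvec(.5*r[3:]*k/n).as_matrix();out.append(T0@M)
    return out
for bk in(40,55,70):
    follow('lin%d'%bk,lin(pose(cg,30,0,bk)))
    for tgt in([78,17,-61,139,81,11,19],[92,18,-74,139,70,14,32]):
        qt,e=ik(pose(cg,30,0,bk),np.array(tgt,float)); 
        follow('joint%d'%bk,[fk(q0+(qt-q0)*k/10,P) for k in range(1,11)])
E
```

```text
lin40 5 0.5 [ 95.97   7.85 -66.31 137.41  53.32   9.67  41.72] [199. 140. 188.]
lin40 9 0.0 [ 75.85  18.41 -59.12 139.28  88.75  12.39  11.32] [210. 129. 127.]
joint40 5 0.0 [ 49.95   5.18 -24.14 139.57  59.29  11.64  31.37] [181. 127. 161.]
joint40 9 0.1 [ 72.    16.49 -54.77 139.57  88.55  10.25  10.57] [211. 129. 127.]
joint40 5 0.0 [ 50.99   7.18 -25.86 139.57  56.95  13.64  34.36] [192. 129. 142.]
joint40 9 0.1 [ 71.99  16.48 -54.75 139.57  88.52  10.24  10.6 ] [211. 129. 127.]
lin55 5 5.8 [ 57.64  -1.31 -29.2  139.57  13.32   9.67  75.96] [202. 133. 199.]
lin55 9 0.0 [ 77.97  14.84 -59.73 139.45  74.76   9.69  24.84] [210. 128. 140.]
joint55 5 0.0 [ 51.92   3.66 -25.65 139.57  51.49  11.17  39.11] [186. 128. 170.]
joint55 9 0.1 [ 77.89  14.81 -59.65 139.46  74.79   9.67  24.78] [210. 128. 140.]
joint55 5 0.0 [ 52.62   4.86 -26.74 139.57  51.62  12.35  39.34] [191. 129. 159.]
joint55 9 0.1 [ 77.89  14.81 -59.65 139.45  74.71   9.67  24.86] [210. 127. 140.]
lin70 5 2.7 [ 62.81  -2.37 -32.95 139.57   3.97   9.67  86.07] [205. 138. 206.]
lin70 9 0.0 [ 85.24  13.38 -65.71 139.22  59.41   9.67  40.91] [210. 127. 153.]
joint70 5 0.0 [ 54.75   3.67 -28.41 139.57  44.21  12.35  46.79] [196. 130. 165.]
joint70 9 0.1 [ 85.18  13.37 -65.66 139.22  59.45   9.67  40.85] [210. 126. 153.]
joint70 5 0.0 [ 54.79   3.74 -28.47 139.57  44.28  12.42  46.74] [197. 130. 165.]
joint70 9 0.1 [ 85.19  13.37 -65.67 139.22  59.41   9.67  40.89] [210. 126. 153.]
```

```bash
python3 - <<'E'
from plan import *
from rig import robot
s=robot.sense();T0=cur(s);q0=np.array(s['joint_positions'])
qt,e=ik(pose(cg,30,0,55),np.array([92,18,-74,139,70,14,32.])); F=fk(q0,P)
print(rel(T0,pose(cg,30,0,55)))
for k in range(1,11): print('[%s],'%', '.join('%.2f'%v for v in rel(F,fk(q0+(qt-q0)*k/10,P))),np.round(fk(q0+(qt-q0)*k/10,P)[:3,3]))
E
```

```text
[ 0.54  0.69  0.12 -0.8   0.27 -1.  ]
[0.07, 0.05, 0.05, -0.01, 0.07, -0.14], [ 319. -385.  256.]
[0.13, 0.11, 0.09, -0.04, 0.13, -0.27], [ 327. -370.  232.]
[0.20, 0.17, 0.13, -0.09, 0.19, -0.39], [ 334. -353.  211.]
[0.26, 0.23, 0.16, -0.15, 0.24, -0.50], [ 343. -335.  191.]
[0.32, 0.30, 0.18, -0.23, 0.27, -0.61], [ 352. -315.  174.]
[0.38, 0.37, 0.19, -0.32, 0.30, -0.71], [ 361. -293.  159.]
[0.43, 0.44, 0.19, -0.42, 0.31, -0.79], [ 371. -270.  148.]
[0.48, 0.52, 0.18, -0.54, 0.32, -0.87], [ 382. -245.  141.]
[0.51, 0.60, 0.15, -0.67, 0.30, -0.94], [ 393. -220.  139.]
[0.54, 0.69, 0.12, -0.80, 0.27, -1.00], [ 405. -195.  140.]
```

move_arm:
  rows:
    - [0.07,0.05,0.05,-0.01,0.07,-0.14]
    - [0.13,0.11,0.09,-0.04,0.13,-0.27]
    - [0.2,0.17,0.13,-0.09,0.19,-0.39]
    - [0.26,0.23,0.16,-0.15,0.24,-0.5]
    - [0.32,0.3,0.18,-0.23,0.27,-0.61]
    - [0.38,0.37,0.19,-0.32,0.3,-0.71]
    - [0.38,0.37,0.19,-0.32,0.3,-0.71]

```text
t: 17.35
ee_pos: [363.1, -294.8, 159.6]
eef_rot: [-172.7, 28.4, 153.3]
wrist_force: [0.1, -0.8, -0.6]
width: 85.3
```

```bash
python3 log.py; python3 - <<'E'
from plan import *
from rig import robot
s=robot.sense();T0=cur(s);q0=np.array(s['joint_positions'])
print(clear(q0))
for bk in(40,55):
  T=pose(cg,30,0,bk); qt,e=ik(T,q0); print(bk,rel(T0,T),e,qt)
  F=fk(q0,P); q=q0
  for k in range(1,7):
    Tk=fk(q0+(qt-q0)*k/6,P); q,e=ik(Tk,q,.05); print('[%s],'%', '.join('%.2f'%v for v in rel(F,Tk)),np.round(Tk[:3,3]),'%.1f'%e,q)
E
```

```text
17.35 [ 64.06   5.42 -38.72 139.39  54.66  13.45  36.59] [ 363.15 -294.85  159.6 ] [-172.65   28.38  153.26] [ 0.11 -0.81 -0.56] 85.32578155388352
(np.float64(196.19047414925947), np.float64(126.99323094473175), np.float64(160.1193146432177))
40 [ 0.05  0.37  0.05 -0.44 -0.08 -0.33] 0.0740499360054279 [ 82.07  21.49 -66.96 139.57  89.12  16.5   11.87]
[0.03, 0.05, 0.03, -0.05, 0.03, -0.08], [ 364. -274.  147.] 0.0 [ 65.35   7.73 -41.7  139.57  59.54  13.65  33.1 ]
[0.05, 0.11, 0.05, -0.11, 0.04, -0.14], [ 370. -260.  136.] 0.1 [ 68.53  10.35 -46.55 139.57  65.25  14.06  29.  ]
[0.06, 0.17, 0.07, -0.19, 0.04, -0.20], [ 378. -245.  128.] 0.1 [ 71.78  13.   -51.46 139.57  71.11  14.49  24.77]
[0.06, 0.23, 0.08, -0.27, 0.02, -0.26], [ 388. -229.  124.] 0.1 [ 75.06  15.66 -56.41 139.57  77.04  14.97  20.48]
[0.05, 0.30, 0.07, -0.35, -0.02, -0.30], [ 400. -213.  124.] 0.1 [ 78.38  18.39 -61.43 139.57  83.01  15.52  16.18]
[0.03, 0.36, 0.06, -0.44, -0.08, -0.33], [ 412. -197.  127.] 0.1 [ 81.76  21.23 -66.55 139.57  88.95  16.21  11.94]
55 [ 0.05  0.36 -0.   -0.44 -0.08 -0.33] 0.09540744429823551 [ 85.64  18.35 -68.96 139.57  79.08  13.99  21.69]
[0.02, 0.05, 0.02, -0.06, 0.02, -0.07], [ 364. -274.  150.] 0.0 [ 65.95   7.22 -42.05 139.57  57.87  13.25  34.74]
[0.04, 0.11, 0.03, -0.12, 0.03, -0.14], [ 370. -259.  142.] 0.1 [ 69.71   9.32 -47.21 139.57  61.83  13.26  32.35]
[0.05, 0.17, 0.04, -0.20, 0.02, -0.19], [ 377. -243.  137.] 0.1 [ 73.53  11.44 -52.44 139.57  65.91  13.29  29.86]
[0.05, 0.23, 0.04, -0.28, 0.00, -0.25], [ 386. -227.  135.] 0.1 [ 77.37  13.57 -57.69 139.57  70.05  13.33  27.32]
[0.05, 0.29, 0.03, -0.36, -0.03, -0.29], [ 395. -211.  136.] 0.1 [ 81.25  15.73 -62.99 139.57  74.26  13.42  24.74]
[0.03, 0.35, 0.01, -0.44, -0.08, -0.33], [ 405. -195.  140.] 0.1 [ 85.17  17.97 -68.35 139.57  78.52  13.59  22.12]
```

move_arm:
  rows:
    - [0.02,0.05,0.02,-0.06,0.02,-0.07]
    - [0.04,0.11,0.02,-0.12,0.03,-0.14]
    - [0.05,0.17,0.02,-0.2,0.02,-0.19]
    - [0.05,0.23,0.01,-0.28,0,-0.25]
    - [0.05,0.29,0.01,-0.36,-0.03,-0.29]
    - [0.05,0.36,0,-0.44,-0.08,-0.33]
    - [0.05,0.36,0,-0.44,-0.08,-0.33]

```text
t: 18.23
ee_pos: [413.9, -199.3, 144.8]
eef_rot: [-180.0, 29.5, 164.5]
wrist_force: [1.2, -0.4, -0.7]
width: 85.6
```

```bash
python3 log.py; python3 - <<'E'
from plan import *
import h
from rig import robot
s=robot.sense();T0=cur(s);q0=np.array(s['joint_positions'])
for nm,T in(('cap',pose(cg,30)),('pre30',pose(cg,30,0,30))): q,e=ik(T,q0);print(nm,rel(T0,T),e,q)
im,d,p=h.snap('wrist','w1.png'); 
for X in(cg,hg,cg+13*np.array([-.5*px[0],-.5*px[1],.866])): print(h.proj(X,p))
np.savez('w1.npz',im=im,d=d,**p)
E
```

```text
18.225 [ 93.46  20.74 -80.67 139.5   73.79  19.52  25.81] [ 413.88 -199.3   144.82] [-179.99   29.54  164.51] [ 1.2  -0.39 -0.73] 85.57056718179166
cap [ 0.03  0.01  0.18  0.   -0.02  0.01] 0.7414656635591831 [ 84.65  43.98 -80.79 139.57  99.94  40.95   6.1 ]
pre30 [ 0.03  0.01  0.08  0.   -0.02  0.01] 2.2675641487939138 [ 88.54  34.32 -80.79 139.57  91.58  31.65  11.7 ]
[323.84 211.11]
[322.93 289.76]
[324.03 219.26]
```

View pics/w1.png

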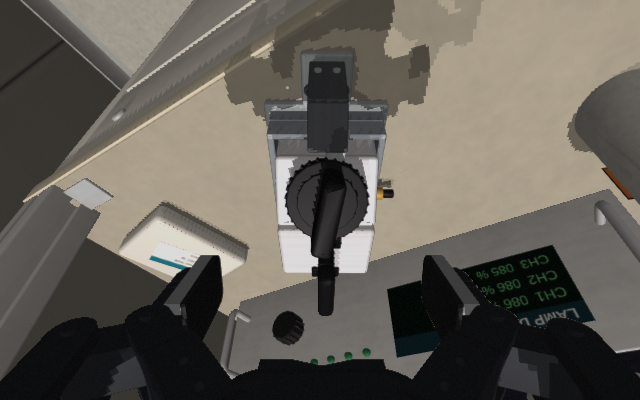

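The wrist view shows the cap (centre ~(326,200)), its bar running about (333,175)-(320,250), the catch at (327,105) and the handle at (323,290), roughly centred between the open fingers. I'll measure the bar's centre and angle in the cap frame.

```bash
python3 - <<'E'
from plan import *
import h,cv2
z=np.load('w1.npz');X=h.pts(z['d'],z)
ax=-np.sin(np.radians(30))*px+np.cos(np.radians(30))*Z; dn=-np.cos(np.radians(30))*px-.5*Z   # outward, down the slope
c=(X-cg)@np.c_[dn,py,ax]
reg=np.zeros(c.shape[:2],bool);reg[130:280,270:390]=1
for lo,hi in((-30,-18),(0,8),(8,17)):
    m=reg&(c[...,2]>lo)&(c[...,2]<hi)&(np.hypot(c[...,0],c[...,1])<40); q=c[m]
    if len(q)>20:
        r=cv2.minAreaRect(q[:,:2].astype(np.float32)); w,V=np.linalg.eigh(np.cov(q[:,:2].T))
        print(lo,hi,len(q),'med',np.median(q,0),'rect',r,'pca ang',np.degrees(np.arctan2(V[1,1],V[0,1])))
h_=(X-hg)@np.c_[px,py,Z]; reg2=np.zeros(c.shape[:2],bool);reg2[230:330,290:350]=1
m=reg2&(abs(h_[...,2])<12)&(z['im'].max(-1)<90)&(abs(h_[...,0])<40);q=h_[m];print('handle',len(q),np.median(q,0),q.min(0),q.max(0))
E
```

```text
-30 -18 4301 med [  5.92  -1.63 -23.37] rect ((5.970010757446289, 2.7204456329345703), (67.48680877685547, 53.300262451171875), 4.148428440093994) pca ang 178.18940994508043
0 8 135 med [18.17  0.98  4.26] rect ((-0.2961750030517578, 2.491349220275879), (40.6710090637207, 12.089609146118164), 10.70167350769043) pca ang -159.66869860948003
8 17 1749 med [-0.22  2.17 11.55] rect ((-1.8013420104980469, 2.177341938018799), (43.64997482299805, 12.126251220703125), 10.396526336669922) pca ang -169.2739808588046
handle 929 [-18.92   1.91   6.72] [-25.45  -3.55 -11.88] [23.93  8.05  8.98]
```

```bash
sed -i 's/^hg=.*/hg=np.array([498.5,-221.1,114])+1.5*py;cg=hg-79*px-[0,0,5]/' plan.py; python3 - <<'E'
from plan import *
from rig import robot
s=robot.sense();T0=cur(s);q=np.array(s['joint_positions'])
for bk in(50,40,30,20,10,0):
    T=pose(cg,30,.183,bk);q,e=ik(T,q,.01);print(bk,rel(T0,T),'%.2f'%e,q,np.round(clear(q)))
T=pose(cg,30,1.45);q,e=ik(T,q,.01);print(rel(T0,T),e,q)
E
```

```text
50 [ 0.03  0.01  0.01 -0.   -0.02  0.37] 2.61 [ 91.74  27.2  -80.79 139.57  83.42  24.83   7.83] [202. 117. 137.]
40 [ 0.03  0.01  0.05 -0.   -0.02  0.37] 2.61 [ 89.9   30.81 -80.79 139.57  87.88  28.37   3.95] [203. 119. 128.]
30 [ 0.03  0.01  0.08 -0.   -0.02  0.37] 2.43 [ 88.28  34.27 -80.79 139.57  91.52  31.74   1.02] [203. 123. 120.]
20 [ 0.03  0.01  0.11 -0.   -0.02  0.37] 2.07 [ 86.83  37.59 -80.79 139.57  94.63  34.97  -1.28] [203. 127. 111.]
10 [ 0.03  0.01  0.15 -0.   -0.02  0.37] 1.56 [ 85.55  40.81 -80.79 139.57  97.38  38.06  -3.11] [203. 132. 102.]
0 [ 0.03  0.01  0.18 -0.   -0.02  0.37] 0.89 [ 84.4   43.94 -80.79 139.57  99.89  41.04  -4.58] [203. 137.  93.]
[ 0.03  0.01  0.18 -0.01 -0.02  2.91] 0.8951343268745973 [ 84.4   43.94 -80.79 139.57  99.89  41.04 -77.17]
```

move_arm:
  rows:
    - [0.02,0.01,0,0,-0.02,0.15]
    - [0.03,0.01,0.02,0,-0.02,0.3]
    - [0.03,0.01,0.05,0,-0.02,0.37]
    - [0.03,0.01,0.08,0,-0.02,0.37]
    - [0.03,0.01,0.11,0,-0.02,0.37]
    - [0.03,0.01,0.13,0,-0.02,0.37]
    - [0.03,0.01,0.13,0,-0.02,0.37]

```text
t: 19.15
ee_pos: [429.3, -203.3, 107.5]
eef_rot: [173.9, 29.1, 152.2]
wrist_force: [-0.1, 0.3, 1.4]
width: 85.1
```

```bash
python3 log.py; python3 - <<'E'
from plan import *
from rig import robot
s=robot.sense();T0=cur(s)
print(rel(T0,pose(cg,30,.183)),rel(T0,pose(cg,30,.183))[:3]*300)
E
```

```text
19.15 [ 87.91  34.58 -80.7  139.55  92.31  32.17   0.03] [ 429.33 -203.33  107.5 ] [173.93  29.12 152.16] [-0.08  0.29  1.35] 85.13161302708399
[ 0.02  0.01  0.05  0.   -0.01 -0.  ] [ 6.23  1.98 13.93]
```

move_arm:
  rows:
    - [0.01,0.005,0.02,0,-0.01,0]
    - [0.02,0.007,0.035,0,-0.01,0]
    - [0.02,0.007,0.045,0,-0.01,0]
    - [0.02,0.007,0.045,0,-0.01,0]

```text
t: 19.65
ee_pos: [435.2, -202.8, 94.1]
eef_rot: [173.9, 29.2, 152.1]
wrist_force: [0.3, -0.3, -0.7]
width: 85.1
```

```bash
python3 log.py; python3 - <<'E'
from plan import *
from rig import robot
s=robot.sense();T0=cur(s)
print(rel(T0,pose(cg,30,.183)),rel(T0,pose(cg,30,.183))[:3]*300)
E
```

```text
19.65 [ 86.17  39.15 -80.73 139.54  96.38  36.51  -2.74] [ 435.21 -202.82   94.1 ] [173.89  29.24 152.1 ] [ 0.31 -0.28 -0.7 ] 85.12181971946147
[ 0.01  0.   -0.    0.   -0.01 -0.  ] [ 4.04  0.29 -0.45]
```

move_arm:
  rows:
    - [0.01,0,0,0,0,0]
    - [0.01,0,0,0,0,0]
    - [0.01,0,0,0,0,0]
    - [0.01,0,0,0,0,0]
    - [0.01,0,0,0,0,0]
    - [0.01,0,0,0,0,0]
    - [0.01,0,0,0,0,0]
  fingers: 1
  newtons: 35

```text
t: 20.52
ee_pos: [434.9, -202.9, 93.6]
eef_rot: [174.0, 29.2, 152.1]
wrist_force: [-3.0, -0.3, 5.1]
width: 11.4
```

```bash
python3 log.py; python3 - <<'E'
from plan import *
from rig import robot
s=robot.sense();T0=cur(s)
print(rel(T0,pose(cg,30,.183))[:3]*300, rel(T0,pose(cg,30,1.45+.06))[3:],s['ft_torque'])
E
```

```text
20.525 [ 86.17  39.25 -80.75 139.55  96.32  36.64  -2.63] [ 434.85 -202.94   93.64] [173.95  29.18 152.14] [-2.97 -0.32  5.08] 11.399019622550195
[ 3.59  0.59 -0.69] [-0.01 -0.01  2.65] [ 0.1   0.46 -0.01]
```

move_arm:
  rows:
    - [0,-0.001,0,0,0,0.15]
    - [0,-0.002,0,0,0,0.35]
    - [0,-0.002,0,0,0,0.55]
    - [0,-0.003,0,0,0,0.75]
    - [0.001,-0.004,0,0,0,0.95]
    - [0.001,-0.004,0,0,0,0.95]

```text
t: 21.28
ee_pos: [434.4, -203.8, 93.4]
eef_rot: [160.6, 23.0, 122.6]
wrist_force: [-0.7, 1.1, 2.1]
width: 11.2
```

```bash
cat > chk.py <<'E'
from plan import *
from rig import robot
s=robot.sense();T0=cur(s); r=rel(T0,pose(cg,30,1.45))
print(s['t'],'to cg',r[:3]*300,'turn left',r[3:]*.5,'F',s['wrist_force'],'M',s['ft_torque'],s['width'],s['joint_positions'])
E
python3 chk.py
```

```text
21.275 to cg [ 3.78 -0.2  -0.76] turn left [-0.   -0.    0.79] F [-0.7   1.13  2.08] M [0.3  0.27 0.08] 11.228718738291386 [ 86.36  39.32 -80.74 139.55  96.37  36.56 -29.67]
```

Turning smoothly with low forces; the next part follows.

move_arm:
  rows:
    - [0,-0.001,0,0,0,0.2]
    - [0,-0.002,0,0,0,0.4]
    - [0,-0.002,0,0,0,0.6]
    - [0,-0.003,0,0,0,0.8]
    - [0.001,-0.004,0,0,0,0.98]
    - [0.001,-0.004,0,0,0,0.98]

```text
t: 22.02
ee_pos: [433.6, -204.6, 92.9]
eef_rot: [152.5, 11.7, 95.7]
wrist_force: [-0.3, 0.8, 1.5]
width: 11.4
```

```bash
python3 chk.py
```

```text
22.025 to cg [ 3.91 -0.9  -0.93] turn left [-0.  -0.   0.3] F [-0.25  0.82  1.49] M [0.29 0.27 0.06] 11.422120366680215 [ 86.51  39.4  -80.73 139.57  96.36  36.56 -57.47]
```

move_arm:
  rows:
    - [0,-0.001,0,0,0,0.2]
    - [0,-0.002,0,0,0,0.4]
    - [0,-0.002,0,0,0,0.55]
    - [0,-0.003,0,0,0,0.65]
    - [0,-0.003,0,0,0,0.72]
    - [0,-0.003,0,0,0,0.72]

```text
t: 22.78
ee_pos: [433.7, -204.6, 93.0]
eef_rot: [150.3, 1.7, 77.6]
wrist_force: [1.3, 2.2, 3.0]
width: 11.5
```

```bash
python3 chk.py
```

```text
22.775 to cg [ 3.33 -2.28 -0.9 ] turn left [-0.   -0.   -0.06] F [1.26 2.18 3.04] M [0.2  0.04 0.92] 11.545539076564644 [ 86.58  39.45 -80.78 139.57  96.4   36.53 -78.  ]
```

Moment about the tool axis rose to 0.9 N m at 1.45 rad, so the cap is on its stop. I'll open partly, since the handle and catch are close, and back off along the axis.

move_arm:
  rows:
    - [0,0,0,0,0,-0.1]
    - [0,0,0,0,0,-0.1]
    - [0,0,0,0,0,-0.1]
    - [0,0,0,0,0,-0.1]
  fingers: 0.34

```text
t: 23.28
ee_pos: [433.0, -205.3, 92.6]
eef_rot: [150.5, 3.1, 79.8]
wrist_force: [0.3, 0.4, -0.6]
width: 28.3
```

```bash
python3 chk.py
```

```text
23.275 to cg [ 4.22 -1.48 -1.07] turn left [-0.01 -0.   -0.01] F [ 0.27  0.35 -0.61] M [ 0.16  0.47 -0.01] 28.256316746490313 [ 86.59  39.43 -80.69 139.57  96.35  36.55 -75.3 ]
```

move_arm:
  rows:
    - [0,-0.004,-0.025,0,0,0]
    - [0,-0.004,-0.05,0,0,0]
    - [0,-0.006,-0.08,0,0,0]
    - [0,-0.008,-0.11,0,0,0]
    - [0,-0.01,-0.14,0,0,0]
    - [0,-0.01,-0.16,0,0,0]
    - [0,-0.01,-0.16,0,0,0]

```text
t: 24.15
ee_pos: [413.9, -202.7, 136.4]
eef_rot: [150.8, 3.0, 79.9]
wrist_force: [0.3, 0.1, -0.2]
width: 28.3
```

```bash
python3 chk.py; python3 - <<'E'
from plan import *
import h
from rig import robot
s=robot.sense();T0=cur(s);q=np.array(s['joint_positions']); im,d,p=h.snap('wrist','w2.png')
print(fk(q,P)[:3,3]-T0[:3,3], s['ee_pos'])
for tilt in(30,):
  for nm,T in(('a',pose(hg-30*px,tilt,.7,75)),('pre',pose(hg,tilt,0,65)),('grip',pose(hg,tilt,0,2)),('up',pose(hg+[0,0,65],tilt,0,2))):
    q,e=ik(T,q,.05);print(tilt,nm,rel(T0,T),'%.1f'%e,q,np.round(clear(q)),T[:3,3])
E
```

```text
24.15 to cg [ 7.37 -5.92 46.57] turn left [-0.01 -0.   -0.01] F [ 0.27  0.12 -0.18] M [ 0.11  0.45 -0.01] 28.250114381143444 [ 92.78  23.74 -80.74 139.57  78.38  22.03 -61.55]
[-4.3   8.42  3.88] [ 413.86 -202.73  136.43]
30 a [ 0.01  0.13 -0.03 -0.02 -0.01 -1.52] 0.1 [ 90.9   24.62 -80.79 135.    71.98  24.37 -11.56] [203.  78. 162.] [ 443.07 -203.96  162.5 ]
30 pre [-0.    0.21  0.05 -0.02 -0.02 -2.92] 0.0 [ 84.66  31.06 -78.86 131.88  78.62  30.54  23.06] [212.  63. 154.] [ 476.76 -213.43  153.84]
30 grip [-0.    0.22  0.26 -0.02 -0.02 -2.92] 0.0 [ 75.34  39.41 -71.72 131.24  94.13  34.94  10.19] [222.  87.  99.] [ 507.09 -221.96   99.28]
30 up [-0.01  0.32  0.07 -0.02 -0.02 -2.92] 0.0 [ 82.75  35.87 -80.79 127.76  78.25  36.5   24.98] [223.  39. 164.] [ 507.09 -221.96  164.28]
```

View pics/w2.png

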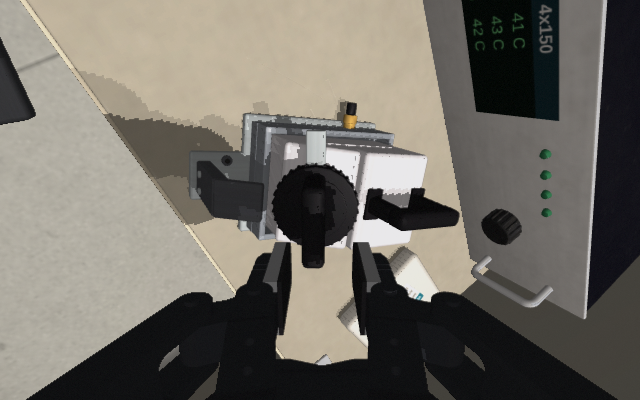

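```bash
python3 - <<'E'
from plan import *
from rig import robot
s=robot.sense();T0=cur(s);q0=np.array(s['joint_positions'])
for tilt in(35,40,43):
  q=q0
  for nm,T in(('a',pose(hg-30*px,tilt,.7,75)),('pre',pose(hg,tilt,0,65)),('grip',pose(hg+3*px,tilt,0,0)),('up',pose(hg+3*px+[0,0,60],tilt,0,0)),('upback',pose(hg-17*px+[0,0,60],tilt,0,0))):
    q,e=ik(T,q,.05);D,A,B,C=fk(q,P,True);print(tilt,nm,rel(T0,T),'%.1f'%e,q,np.round(clear(q)),'el',np.round(B),'wr',np.round(C))
E
```

```text
35 a [ 0.01  0.11 -0.03 -0.18 -0.1  -1.52] 0.0 [ 91.77  21.65 -78.78 139.5   93.17  18.26 -32.31] [199. 111. 160.] el [ -59. -203.  780.] wr [ 258. -143.  434.]
35 pre [-0.    0.2   0.05 -0.14 -0.16 -2.92] 0.1 [ 80.97  22.7  -69.71 136.55  96.03  18.91   3.99] [203.  94. 152.] el [ -18. -221.  776.] wr [ 292. -152.  426.]
35 grip [-0.    0.23  0.27 -0.14 -0.16 -2.92] 0.0 [ 72.96  36.28 -66.54 134.57 110.09  30.8   -5.89] [214. 106.  98.] el [  45. -330.  711.] wr [ 329. -163.  372.]
35 up [-0.01  0.33  0.1  -0.14 -0.16 -2.92] 0.1 [ 80.    30.   -73.4  131.49  91.03  26.76  11.27] [215.  65. 158.] el [  -4. -282.  745.] wr [ 331. -164.  433.]
35 upback [-0.01  0.27  0.07 -0.14 -0.16 -2.92] 0.0 [ 82.73  28.44 -74.95 133.66  91.73  25.38  10.17] [208.  77. 158.] el [ -19. -269.  752.] wr [ 312. -158.  433.]
40 a [ 0.01  0.09 -0.03 -0.34 -0.18 -1.52] 14.8 [ 93.92  24.47 -80.79 139.57  99.17  19.52 -36.01] [207. 117. 164.] el [ -68. -225.  770.] wr [ 254. -150.  432.]
40 pre [ 0.    0.19  0.05 -0.27 -0.31 -2.91] 2.5 [ 87.85  34.01 -80.79 139.57 110.55  31.26  -5.28] [201. 121. 150.] el [ 
[... 650 characters left out ...]
l [ -71. -232.  766.] wr [ 252. -155.  430.]
43 pre [ 0.    0.18  0.06 -0.35 -0.39 -2.91] 11.0 [ 88.27  35.05 -80.79 139.57 113.46  31.49  -6.78] [206. 125. 152.] el [ -43. -319.  719.] wr [ 268. -152.  405.]
43 grip [-0.    0.24  0.27 -0.35 -0.39 -2.91] 0.0 [ 78.37  47.62 -74.8  139.17 126.62  44.75 -14.19] [204. 153. 100.] el [  30. -410.  639.] wr [ 296. -154.  343.]
43 up [-0.02  0.34  0.1  -0.35 -0.39 -2.91] 0.0 [ 84.23  38.45 -80.15 136.76 115.24  35.94  -7.4 ] [204. 108. 160.] el [ -18. -347.  699.] wr [ 296. -154.  404.]
43 upback [-0.01  0.28  0.07 -0.35 -0.39 -2.91] 0.0 [ 86.43  36.34 -80.79 138.99 116.85  34.27  -9.89] [201. 120. 160.] el [ -32. -330.  712.] wr [ 277. -148.  404.]
```

move_arm:
  rows:
    - [0,0.02,-0.03,-0.02,-0.02,-0.2]
    - [0,0.04,-0.04,-0.04,-0.03,-0.4]
    - [0.01,0.06,-0.04,-0.06,-0.04,-0.6]
    - [0.01,0.08,-0.04,-0.08,-0.05,-0.8]
    - [0.01,0.1,-0.04,-0.1,-0.06,-0.98]
    - [0.01,0.1,-0.04,-0.1,-0.06,-0.98]

```text
t: 24.95
ee_pos: [434.9, -201.4, 160.8]
eef_rot: [152.4, 18.0, 104.1]
wrist_force: [-0.4, -0.2, -0.5]
width: 28.0
```

```bash
cat > nx.py <<'E'
from plan import *
from rig import robot
s=robot.sense();T0=cur(s);q=np.array(s['joint_positions'])
print(s['t'],s['ee_pos'],q,s['wrist_force'],s['ft_torque'],s['width'],'clear',np.round(clear(q)))
for nm,T in(('pre35',pose(hg+3*px,35,0,65)),('pre38',pose(hg+3*px,38,0,45)),('grip40',pose(hg+3*px,40,0,0)),('up60',pose(hg+3*px+[0,0,60],40,0,0))): print(nm,rel(T0,T))
E
python3 nx.py
```

```text
24.95 [ 434.93 -201.35  160.81] [ 92.62  19.52 -80.73 138.63  78.88  18.61 -35.92] [-0.43 -0.25 -0.47] [0.16 0.54 0.03] 28.043970507926204 clear [188.  97. 164.]
pre35 [-0.06  0.09  0.1  -0.05 -0.07 -1.94]
pre38 [-0.06  0.09  0.17 -0.11 -0.17 -1.94]
grip40 [-0.07  0.1   0.32 -0.14 -0.23 -1.94]
up60 [-0.13  0.19  0.15 -0.14 -0.23 -1.94]
```

move_arm:
  rows:
    - [-0.01,0.02,0,-0.01,-0.01,-0.2]
    - [-0.02,0.04,0,-0.02,-0.02,-0.4]
    - [-0.03,0.05,0.01,-0.03,-0.03,-0.6]
    - [-0.04,0.07,0.02,-0.04,-0.04,-0.8]
    - [-0.05,0.08,0.03,-0.05,-0.06,-0.98]
    - [-0.05,0.08,0.03,-0.05,-0.06,-0.98]

```text
t: 25.7
ee_pos: [462.6, -208.0, 168.3]
eef_rot: [162.6, 30.5, 131.7]
wrist_force: [0.0, 0.4, 0.8]
width: 28.0
```

```bash
python3 nx.py
```

```text
25.7 [ 462.6  -208.    168.25] [ 89.12  21.54 -78.9  136.71  85.26  20.36 -13.82] [0.01 0.39 0.77] [0.13 0.59 0.03] 27.96762599618332 clear [191.  84. 173.]
pre35 [-0.01  0.    0.07 -0.02 -0.01 -0.96]
pre38 [-0.01 -0.    0.14 -0.04 -0.11 -0.96]
grip40 [-0.01  0.01  0.29 -0.06 -0.18 -0.96]
up60 [-0.12  0.06  0.13 -0.06 -0.18 -0.96]
```

move_arm:
  rows:
    - [0,0,0.01,0,0,-0.2]
    - [0,0,0.02,0,-0.01,-0.4]
    - [0,0,0.03,-0.01,-0.01,-0.6]
    - [-0.01,0,0.04,-0.02,-0.02,-0.8]
    - [-0.01,0,0.06,-0.02,-0.02,-0.96]
    - [-0.01,0,0.06,-0.02,-0.02,-0.96]
  fingers: -1

```text
t: 26.45
ee_pos: [474.0, -212.9, 155.0]
eef_rot: [179.9, 35.4, 164.1]
wrist_force: [-0.1, 0.2, -0.9]
width: 85.2
```

```bash
python3 nx.py; python3 - <<'E'
from plan import *
import h
im,d,p=h.snap('wrist','w3.png'); X=h.pts(d,p)
print(h.proj(hg,p),h.proj(cg,p))
c=(X-hg)@np.c_[px,py,Z]; m=(abs(c[...,2]-7)<4)&(abs(c[...,0])<32)&(abs(c[...,1])<15)&(im.max(-1)<90); q=c[m]
import cv2; print(len(q),cv2.minAreaRect(q[:,:2].astype(np.float32)),np.median(q,0))
cv2.imwrite('pics/w3s.png',im[:,:,::-1])
E
```

```text
26.45 [ 474.01 -212.87  154.99] [ 84.65  24.15 -74.67 136.44  93.79  21.31   6.39] [-0.07  0.18 -0.94] [0.15 0.61 0.03] 85.2066110895221 clear [199.  90. 160.]
pre35 [-0.    0.    0.01 -0.    0.01 -0.01]
pre38 [ 0.    0.    0.08 -0.   -0.09 -0.01]
grip40 [-0.    0.    0.23 -0.   -0.16 -0.01]
up60 [-0.12  0.    0.07 -0.   -0.16 -0.01]
[320.87 216.22] [320.05  99.84]
1024 ((1.418172836303711, -0.5984315872192383), (11.642416954040527, 50.62782287597656), 88.3078384399414) [-5.59 -0.59  7.51]
```

View pics/w3.png

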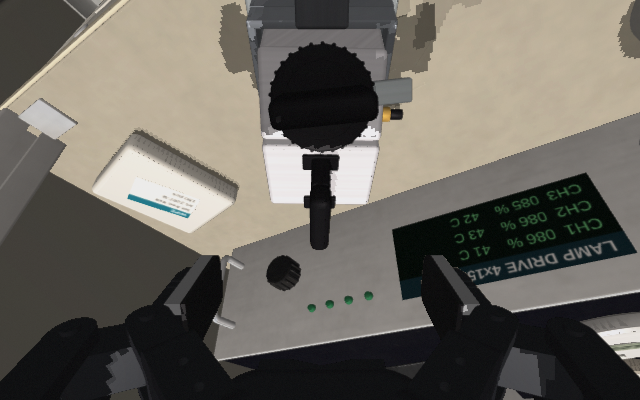

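The handle is centred (within 1 mm of my estimate), with the tongue pointing sideways at (405,90), clear of the catch. I'll descend on the handle.

move_arm:
  rows:
    - [0,0,0.04,0,-0.04,0]
    - [0,0,0.08,0,-0.08,0]
    - [0,0,0.12,0,-0.12,0]
    - [0,0,0.16,0,-0.16,0]
    - [0,0,0.2,0,-0.16,-0.01]
    - [0,0,0.225,0,-0.16,-0.01]
    - [0,0,0.225,0,-0.16,-0.01]

```text
t: 27.38
ee_pos: [512.2, -223.7, 100.2]
eef_rot: [-179.7, 40.0, 164.7]
wrist_force: [-0.1, 0.1, 0.8]
width: 85.4
```

```bash
python3 nx.py
```

```text
27.375 [ 512.22 -223.72  100.24] [ 78.04  41.37 -72.27 136.73 119.68  37.   -10.48] [-0.13  0.08  0.78] [0.19 0.64 0.03] 85.42181227766427 clear [214. 129. 109.]
pre35 [-0.01  0.   -0.21 -0.    0.17  0.01]
pre38 [-0.    0.   -0.15 -0.    0.07  0.01]
grip40 [-0.    0.    0.   -0.   -0.    0.01]
up60 [-0.13  0.   -0.15 -0.   -0.    0.01]
```

move_arm:
  rows:
    - [0,0,0,0,0,0]
    - [0,0,0,0,0,0]
    - [0,0,0,0,0,0]
    - [0,0,0,0,0,0]
    - [0,0,0,0,0,0]
    - [0,0,0,0,0,0]
    - [0,0,0,0,0,0]
  fingers: 1
  newtons: 80

```text
t: 28.25
ee_pos: [512.0, -223.9, 100.6]
eef_rot: [-179.6, 40.0, 164.7]
wrist_force: [-3.1, -0.5, 5.6]
width: 10.6
```

```bash
python3 nx.py
```

```text
28.25 [ 511.99 -223.88  100.59] [ 78.1   41.33 -72.32 136.77 119.73  37.03 -10.47] [-3.07 -0.46  5.58] [ 0.04  0.58 -0.1 ] 10.627433974736721 clear [214. 129. 109.]
pre35 [-0.01  0.   -0.21 -0.    0.18  0.01]
pre38 [-0.    0.   -0.14 -0.    0.07  0.01]
grip40 [-0.    0.    0.01 -0.    0.    0.01]
up60 [-0.13  0.   -0.15 -0.    0.    0.01]
```

move_arm:
  rows:
    - [-0.009,0,-0.01,0,0,0]
    - [-0.017,0,-0.02,0,0,0]
    - [-0.026,0,-0.031,0,0,0]
    - [-0.034,0,-0.041,0,0,0]
    - [-0.043,0,-0.051,0,0,0]
    - [-0.043,0,-0.051,0,0,0]

```text
t: 29.0
ee_pos: [512.1, -223.9, 120.9]
eef_rot: [-179.6, 40.1, 164.7]
wrist_force: [0.3, 0.7, -2.9]
width: 10.9
```

```bash
python3 nx.py | head -1
```

```text
29.0 [ 512.13 -223.91  120.88] [ 79.46  37.51 -73.38 136.22 115.91  33.71  -8.65] [ 0.31  0.67 -2.92] [ 0.3   0.99 -0.  ] 10.923278508826053 clear [211. 115. 130.]
```

move_arm:
  rows:
    - [-0.013,0,-0.015,0,0,0]
    - [-0.026,0,-0.031,0,0,0]
    - [-0.039,0,-0.046,0,0,0]
    - [-0.051,0,-0.061,0,0,0]
    - [-0.064,0,-0.076,0,0,0]
    - [-0.077,0,-0.092,0,0,0]
    - [-0.09,0,-0.107,0,0,0]
    - [-0.09,0,-0.107,0,0,0]
    - [-0.09,0,-0.107,0,0,0]

```text
t: 30.12
ee_pos: [511.9, -223.6, 162.3]
eef_rot: [-179.6, 40.0, 164.7]
wrist_force: [0.5, 0.6, -2.8]
width: 10.9
```

```bash
python3 nx.py | head -1; python3 - <<'E'
from h import *
a=[]
for n,(u0,u1,v0,v1) in {'top':(280,365,145,250),'side':(270,380,165,265)}.items():
    im,d,p=snap(n); X=pts(d,p); np.savez(n+'1.npz',im=im,d=d,**p)
    sub=X[v0:v1,u0:u1].reshape(-1,3); g=im[v0:v1,u0:u1].max(-1).ravel()
    L=sub[(g>110)&(sub[:,2]>136)&(sub[:,2]<152)&(sub[:,0]>440)&(sub[:,0]<540)]
    if len(L)>30:
        c=L.mean(0); w,V=np.linalg.eigh(np.cov((L-c).T)); nn=V[:,0]*np.sign(V[2,0]); print(n,'tank top',len(L),c,'normal tilt deg',np.degrees(np.arccos(nn[2])),nn)
    a.append(cv2.resize(im[v0:v1,u0:u1],(400,400)))
cv2.imwrite('pics/fin.png',np.hstack(a)[:,:,::-1])
E
```

```text
30.125 [ 511.94 -223.59  162.26] [ 82.41  28.89 -74.59 134.74 106.47  25.69  -3.14] [ 0.46  0.65 -2.84] [ 0.29  0.98 -0.01] 10.902608407749437 clear [206.  85. 170.]
top tank top 73 [ 511.81759533 -238.86472891  144.33607244] normal tilt deg 4.433036955949226 [-0.06937998  0.03407006  0.99700835]
side tank top 509 [ 483.87835555 -233.61046256  144.17703952] normal tilt deg 6.095888053781575 [-0.08164329 -0.06790629  0.99434557]
```

View pics/fin.png

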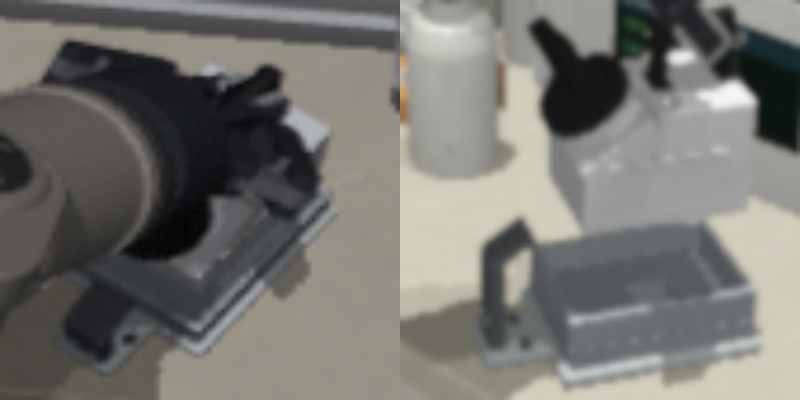

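The pot hangs clear above the empty well in the side view, with the cap's bar still turned. My plane fits for its tilt are noisy, so I'll refine them against the docked reference.

```bash
cat > tilt.py <<'E'
from plan import *
import h
def fitp(X,im,zc,c0):
    v=(X-c0)@np.c_[px,py,Z]
    m=(abs(v[...,2])<9)&(abs(v[...,0])<36)&(abs(v[...,1])<36)&(im.max(-1)>100)
    q=v[m]
    for thr in(5,3,2,1.5,1.5,1.5):
        A=np.c_[q[:,:2],np.ones(len(q))];co=np.linalg.lstsq(A,q[:,2],rcond=None)[0]
        A2=np.c_[v[m][:,:2],np.ones(m.sum())]; q=v[m][abs(A2@co-v[m][:,2])<thr]
    return len(q),np.degrees(np.arctan(co[:2])),co[2],q.min(0)[:2],q.max(0)[:2]
E
python3 - <<'E'
from tilt import *
base=hg-[0,0,32]
for f,dz in(('side0',0),('top0',0),('w1',0),('side1',62),('top1',62)):
    z=np.load(f+'.npz');print(f,fitp(h.pts(z['d'],z),z['im'],0,base+[0,0,dz]))
im,d,p=h.snap('wrist','w4.png');print('wrist now',fitp(h.pts(d,p),im,0,base+[0,0,62]))
E
```

```text
side0 (316, array([0.3 , 0.18]), np.float64(3.282251400146153), array([-30.3 , -35.24]), array([24.99, 34.04]))
top0 (365, array([0.98, 0.06]), np.float64(1.2051083720946099), array([-35.9 , -35.43]), array([25.54, 33.61]))
w1 (2605, array([ 0.29, -0.1 ]), np.float64(2.5499300738308617), array([-30.11, -33.97]), array([26.47, 34.93]))
side1 (277, array([1.14, 0.85]), np.float64(2.747997110622413), array([-35.06, -35.65]), array([26.04, 34.84]))
top1 (53, array([-2.24, -0.06]), np.float64(1.4427405141327974), array([ 10.85, -35.77]), array([27.04, 32.69]))
wrist now (6058, array([ 0.1 , -0.26]), np.float64(2.0116990735029114), array([-28.52, -33.89]), array([28.28, 34.65]))
```

```bash
python3 - <<'E'
from tilt import *
import cv2
from rig import robot
im,d,p=h.snap('wrist');X=h.pts(d,p)
ax=-.5*px+np.cos(np.pi/6)*Z; dn=-np.cos(np.pi/6)*px-.5*Z
c=(X-cg-[0,0,61.7])@np.c_[dn,py,ax]; m=(c[...,2]>8)&(c[...,2]<17)&(np.hypot(c[...,0],c[...,1])<35); q=c[m]
r=cv2.minAreaRect(q[:,:2].astype(np.float32)); w,V=np.linalg.eigh(np.cov(q[:,:2].T)); print('bar',len(q),r,'angle',np.degrees(np.arctan2(V[1,1],V[0,1]))%180)
for n,(u0,u1,v0,v1) in {'side':(225,320,140,230),}.items():
    a=np.load(n+'0.npz')['im'][v0:v1,u0:u1].astype(int);b=np.load(n+'1.npz')['im'][v0:v1,u0:u1].astype(int)
    df=abs(a-b).max(-1)>60; print('changed px syringe/bottle', df[:,:75].sum(), df.sum())
s=robot.sense();print(s['t'],s['ee_pos'],np.abs(s['joint_velocities']).max(),s['wrist_force'],s['width'])
E
```

```text
bar 12003 ((-2.692286252975464, 0.5557708740234375), (43.879737854003906, 12.120361328125), 82.81128692626953) angle 83.2081247165321
changed px syringe/bottle 3 794
30.325 [ 511.96 -223.41  162.09] 0.14168157505674775 [ 0.83 -0.97 -2.5 ] 10.841651519744959
```

Cap angle is 83.2° (1.45 rad), the pot is level and still, and the neighbouring items haven't moved. Handing in.

```bash
python3 -c "
from rig import robot
print(robot.sign_off()); s=robot.sense(); print(s['t'],s['ee_pos'],s['width'])"
```

```text
the job is handed in; nothing more can be done
None
the job is handed in; nothing more can be done
```

I handed the job in at about 30 s of the 48 s. The cap is at its stop and the pot is held level above the empty dock. The interface reports no verdict, so what follows rests on my own checks.

**What I did:**
- I took the arm high over the rack's left post and brought it down on the right, staying in front of the rail.
- The cap bar was already about 10° past vent when I gripped it. I turned it clockwise until the moment rose to about 0.9 N m.
- I then pinched the handle at a 40° tilt and lifted the pot straight up by about 62 mm.

**Last checks:**

| Check | Result |
|---|---|
| Cap angle (bar seen by the wrist camera) | 83.2° (1.45 rad, the stop) |
| Pot's lowest point | about 71–72 mm above the bench, so about 33 mm above the rim |
| Sideways movement during the lift | about 0.5 mm |
| Tilt (tank top seen by the wrist camera) | under 0.5° |
| Arm | motionless, joint speeds under 0.15°/s |
| Fingers | closed on the handle at about 11 mm, 80 N commanded |

**What disagreed or went unchecked:**
- **Tilt from the fixed cameras:** the first rough fits from the side and top views gave 4–6°. Trimmed fits gave about 1.4° from the side. The top view gave 2.2°, but the arm hides most of the tank there. I trusted the wrist view.
- **Neighbouring objects:** a side-view comparison showed the syringe area unchanged, and the bottle looked in place. I did not measure the wipes again at the end. They looked undisturbed in the last wrist picture, before the lift.

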